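Pack the tasting slates into the storage box

TASK

Put the tasting slates away. Each lies in a shallow channel of the wooden riser, too snug to get hold of: slide it part way out over the riser's open end, pick it up and lay it flat in the grey storage box. When every slate is in, set the lid on the box and press it down until it sits fully home and level, and leave the bowl, the planter and the jar where they are.

Things in the scene. Friction and masses are not known exactly. Their poses are not given: they have to be found in the camera images.
- riser: Wooden riser, fixed, 175 (x) x 256 (y) x 49 mm high. Origin: centre of its underside. Four channels run along x on its top, centred at y = -93, -31, 31, 93 mm, 54 mm wide, floor 40 mm above the counter, between ribs 9 mm high. Closed at +x (rib's inner face x = 79.5 mm); open at -x (edge x = -87.5 mm, nothing beneath it but the counter). The -x end faces the robot within 0.2 rad.
- slate1: Thin dark slate, 110 (x) x 50 (y) x 5 mm, 60 g, loose, flat in a channel of the riser, its x axis along the channel. Origin: centre of its underside. All are alike; 3 or 4 are present. It slides when pressed from above with a fingertip and dragged, and lies stable while less than half its length sticks out. Flat on the open counter it can be picked by the fingertips across its width.
- slate2: Thin dark slate, 110 (x) x 50 (y) x 5 mm, 60 g, loose, flat in a channel of the riser, its x axis along the channel. Origin: centre of its underside. All are alike; 3 or 4 are present. It slides when pressed from above with a fingertip and dragged, and lies stable while less than half its length sticks out. Flat on the open counter it can be picked by the fingertips across its width.
- slate3: Thin dark slate, 110 (x) x 50 (y) x 5 mm, 60 g, loose, flat in a channel of the riser, its x axis along the channel. Origin: centre of its underside. All are alike; 3 or 4 are present. It slides when pressed from above with a fingertip and dragged, and lies stable while less than half its length sticks out. Flat on the open counter it can be picked by the fingertips across its width.
- slate4: Thin dark slate, 110 (x) x 50 (y) x 5 mm, 60 g, loose, flat in a channel of the riser, its x axis along the channel. Origin: centre of its underside. All are alike; 3 or 4 are present. It slides when pressed from above with a fingertip and dragged, and lies stable while less than half its length sticks out. Flat on the open counter it can be picked by the fingertips across its width.
- tub: Grey open-topped storage box, fixed, 160 (x) x 140 (y) mm outside, inside 140 x 120 mm, rim 50 mm and inner floor 10 mm above the counter. Origin: centre of its underside. A black rubber seal strip along each rim side stands 6 mm proud of the rim; the four yield at about 10 N of downward push in all, and then stay down.
- lid: Wooden lid, loose, 160 g. Origin: centre of its underside. From below: plug 134 (x) x 114 (y) x 12 mm (3 mm clearance to the box's inside), flange 160 x 140 x 7 mm, bar handle 60 (x) x 16 (y) mm, 30 mm high, central (top 49 mm above origin). On the box (either way round) it rests on the seal with its origin 44 mm above the box's origin; pressed home, flange on rim, at 38 mm.
- bowl: Small white bowl, 84 mm across, 45 mm high, to be left alone. Origin: centre of its underside.
- planter: White planter with a small green plant, 70 mm across, 85 mm high with the plant, to be left alone. Origin: centre of its underside.
- jar: Glass jar with a wooden cap, 70 mm across, 100 mm high, to be left alone. Origin: centre of its underside.
Mind the look-alikes: they are no part of the job. Leave any blue or pink look-alike of the slate2 alone. Leave any red look-alike of the lid alone.

How it is judged:
By the outcome, as a careful person would: the job done as asked, in the order asked, and still so for the second after the job is handed in, with the robot touching nothing.
Of slate1, slate2, slate3, slate4 only 3 to 4 are there at a start; the rules pass over those that are not, and their reading is None.
At some moment in a run one of lid may be knocked a few centimetres aside while the robot is not near it.
Once in a run the grip may slacken for a moment while it holds something.
It also fails if it takes over 210 s, if anything falls off the work surface, if the arm or the gripper's body presses on something with over 40 N, if the wrist force passes 120 N, or if a joint passes its speed limit or range.

ROBOT

A 7-joint arm with a two-finger parallel gripper is mounted at the origin on the work surface. World frame = base frame: x ahead of the robot, y to its left, z up, the work surface at z = 0. Lengths are in m, angles in rad, forces in N, time in s.
With the tool pointing down it reaches from about 0.4 to 0.85 m from the base axis. Payload 10.4 kg.
Tool frame: the origin (TCP) lies midway between the tips of the shut fingers; the grasp point (between the pads) lies 19 mm behind it (r.tcp_to_grasp is the z of the grasp point in the tool frame, in m); z points along the fingers, x is the direction in which the jaws open and shut, and the axes are right-handed (so a half turn about z gives the same grasp; the last joint's range is limited). The gripper opens to 87 mm and grips with 3 to 60 N. Pads are 19 mm wide; open, the fingers measure 117 mm over their backs; the gripper's body (75 mm by 190 mm) begins 51 mm behind the grasp point.
Start: joints at [-1.265, 0.332, -0.065, 1.46, 0.022, 1.35, -0.088], TCP at [0.202, 0.592, 0.223] pointing down, gripper open.
Joint ranges: [-2.6, 2.6], [-0.5, 2.12], [-1.47, 1.34], [0.16, 2.42], [-1.27, 4.41], [0.06, 2.06], [-2.6, 2.6]. Speed limits (rad/s): [2.22, 2.22, 2.79, 2.79, 3.14, 3.14, 3.14].

INTERFACE

Orientations are given as a unit quaternion [x, y, z, w].
In Python, from bench import r, camera, close_job gives the robot as it stands. The module is installed in compiled form; this text tells all that it offers.
- The arm moves only by the shell command python3 -m crank 'ROWS' [FORCE]. ROWS is JSON, a list of rows, each an object of numbers: "x", "y", "z": the shift along the tool's x, y, z scaled (see below); "ax", "ay", "az": the turn, a rotation vector about the tool's x, y, z scaled (see below); "claw": the closure, from -1 (fully open) to 1 (shut), so that 0 is half open. A call has exactly 5 rows; each row is the pose to reach, as a shift and turn from the pose commanded when the call began, along the tool's axes at that moment; what a row does not reach only later rows make up. The controller multiplies each number of a shift by 1 m and each number of a turn by 2 rad. A row lasts 1/12 s, in which the tool goes at most 41.7 mm and 7.16 degrees, less where a joint would pass 70% of its speed; a pose out of reach is approached as far as the arm can. A call with a number of a shift or a turn outside -1 to 1 is refused whole. A call with a gripper value outside its range is refused whole. The fingers move at their own pace and stop on an object; FORCE is the grip in N (left out, the last holds). Time passes only in rows, so rows that repeat a pose let the fingers close, or fill a call up. It gives the time, the measured TCP pose, the force and the opening at its end, in the units of the state.
- r.read_state(): the state, without advancing time (a new reading comes with each control period).
- camera(name): name is "scene" or "top"; returns a dict with "color" (480x640x3 uint8, blue, green, red), "fx", "fy", "cx", "cy" (pixels), "eye" and "orientation" of the camera in the world. Camera axes: x right, y down, z forward; pixel columns grow to the right and rows downward; lengths in m; the calibration is good to about 2 mm. A picture is of the moment at which its call begins. There is no depth.
- close_job(): hands the job in, once; it reports no verdict.
The state is a dict: "time": time; "joint_positions": joint angles; "joint_vel": joint speeds; "joint_torque": joint torques, N m; "ee_pos": TCP position; "eef_rot": TCP orientation; "ft_force": force on the tool from outside, world axes, zero at the start; "torque": the same for the moment, N m; "width": finger opening in m.
Only numpy, scipy, OpenCV 4.12 (cv2) and the standard library are available. Lean on these libraries where they do the work, as an engineer would, in place of code of your own. Each camera call takes 0.05 s, during which the arm holds its last target. There are 200 camera calls.

## Working session

There is one attempt and no reset: what is moved stays moved. The work goes in short steps, Python scripts to look and compute and a shell command to move; the robot and the scene stay as the last step left them, time stands still between calls to the robot, and variables do not carry over. Pictures are saved under pics/ and viewed, about 12 in all and at most 16, crops included, and the job is handed in when it is done.

```bash
mkdir -p pics; cat > h.py <<'E'
import numpy as np, cv2
from scipy.spatial.transform import Rotation as R
from bench import r, camera
def snap(n,f):
    c=camera(n); cv2.imwrite('pics/'+f+'.png',c['color']); np.save('pics/'+f+'.npy',{k:c[k] for k in c},allow_pickle=True); return c
def load(f): return np.load('pics/'+f+'.npy',allow_pickle=True).item()
def ray(c,u,v,z):
    e=np.array(c['eye']); d=R.from_quat(c['orientation']).apply([(u-c['cx'])/c['fx'],(v-c['cy'])/c['fy'],1]); return e+d*(z-e[2])/d[2]
def proj(c,p):
    q=R.from_quat(c['orientation']).inv().apply(np.array(p)-np.array(c['eye'])); return c['cx']+c['fx']*q[0]/q[2], c['cy']+c['fy']*q[1]/q[2]
def st():
    s=r.read_state(); print('t',s['time'],'p',np.round(s['ee_pos'],4),'F',np.round(s['ft_force'],1),'w',round(s['width'],4)); print(np.round(R.from_quat(s['eef_rot']).as_matrix(),3).tolist(), np.round(s['joint_positions'],2)); return s
E
python3 - <<'E'
from h import *
for n in('scene','top'):
    c=snap(n,n+'0'); print(n,c['eye'],c['orientation'],c['fx'])
st(); print(r.tcp_to_grasp)
E
```

```text
scene [1.14662517 1.01811805 1.05379901] [ 0.2350049   0.88089908 -0.39610953 -0.10902638] 554.6337248887139
top [0.4380764  0.06905454 1.14037227] [-0.69695588  0.71476767 -0.04415234  0.03755322] 473.82288264953263
t 0.1 p [0.2017 0.5912 0.2219] F [-0.1  0.2 -0.5] w 0.0869
[[0.323, 0.946, -0.0], [0.946, -0.323, -0.001], [-0.001, 0.0, -1.0]] [-1.26  0.33 -0.06  1.46  0.02  1.35 -0.09]
-0.0187
```

View pics/top0.png

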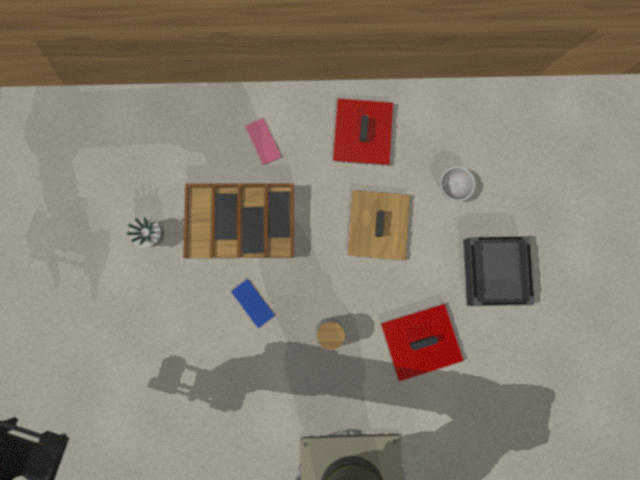

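View pics/scene0.png

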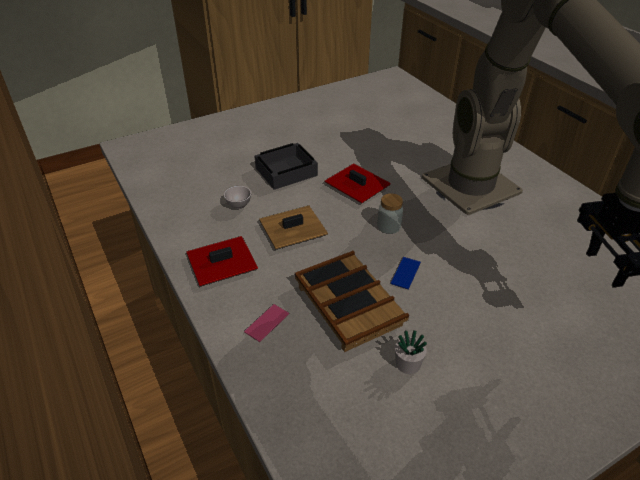

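Top view: riser at (240,221), with slates at (227,216), (253,230) and (279,215), and the left channel empty. The wooden lid is at (380,225); the lids at (364,132) and (422,342) are red look-alikes. The blue slate (253,303) and pink slate (263,141) are look-alikes too. The tub is at (500,271).

```bash
python3 - <<'E'
from h import *
c=load('top0'); im=c['color']; g=im.max(2); hsv=cv2.cvtColor(im,cv2.COLOR_BGR2HSV)
def rects(m,x0,y0,x1,y1,z,amin,name):
    mm=np.zeros_like(m); mm[y0:y1,x0:x1]=m[y0:y1,x0:x1]
    for k in cv2.findContours(mm,cv2.RETR_EXTERNAL,cv2.CHAIN_APPROX_NONE)[0]:
        if cv2.contourArea(k)<amin: continue
        P=np.array([ray(c,*q,z)[:2]*1000 for q in k[:,0]],np.float32)
        b=cv2.minAreaRect(P); print(name,cv2.contourArea(k),np.round(b[0],1),np.round(b[1],1),round(b[2],1))
dark=((g<75)*255).astype(np.uint8)
wood=((hsv[...,1]>75)&(hsv[...,0]<30)&(hsv[...,0]>5)).astype(np.uint8)*255
rects(dark,190,188,294,256,.045,200,'slate')
rects(wood|dark,180,178,300,265,.049,2000,'riser')
rects(wood|dark,340,180,420,270,.019,1000,'lid')
rects(dark,368,205,395,245,.049,50,'handle')
rects(((g<110)*255).astype(np.uint8),455,225,545,315,.055,1000,'tub')
big=cv2.resize(im[170:320,170:550],None,fx=2.1,fy=2.1,interpolation=cv2.INTER_CUBIC); cv2.imwrite('pics/crop.png',cv2.convertScaleAbs(big,alpha=1.7))
for n,a in(('bowl',(458,183,.045)),('planter',(146,232,.08)),('jar',(331,334,.1))):print(n,np.round(ray(c,*a),3))
E
```

```text
slate 875.0 [595.7 216.1] [ 48.7 106.5] 89.6
slate 894.5 [630.1 278.8] [ 49.3 107.5] 89.7
slate 865.0 [629.7 154.9] [ 49.  106.7] 89.3
riser 7914.0 [618.5 247.1] [257.7 174.4] 88.6
lid 3687.0 [603.9 -82.1] [139.4 158.8] 83.8
handle 129.5 [602.6 -80.8] [15.1 57.2] 83.7
tub 4598.0 [ 485.5 -354.5] [169.1 158.6] 89.3
bowl [ 0.694 -0.271  0.045]
planter [0.59  0.451 0.08 ]
jar [0.355 0.041 0.1  ]
```

View pics/crop.png

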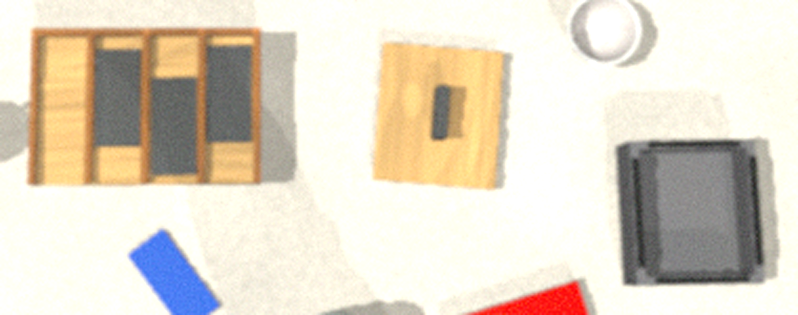

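The enlarged crop confirms three dark slates, the wooden lid and the tub. First I turn the tool so its jaws lie along world y (tool x≈+y, tool y≈+x), shut it, and travel to above the right-hand slate.

```bash
python3 -m crank '[{"az":-0.055,"claw":1},{"az":-0.11,"claw":1},{"az":-0.16,"claw":1},{"az":-0.16,"claw":1},{"az":-0.16,"claw":1}]' 20
python3 -m crank '[{"x":-0.028,"y":0.028,"claw":1},{"x":-0.056,"y":0.056,"claw":1},{"x":-0.084,"y":0.084,"claw":1},{"x":-0.112,"y":0.112,"claw":1},{"x":-0.14,"y":0.14,"claw":1}]'
python3 -m crank '[{"x":-0.028,"y":0.028,"claw":1},{"x":-0.056,"y":0.056,"claw":1},{"x":-0.084,"y":0.084,"claw":1},{"x":-0.112,"y":0.112,"claw":1},{"x":-0.14,"y":0.14,"claw":1}]'
python3 -m crank '[{"x":-0.028,"y":0.028,"claw":1},{"x":-0.056,"y":0.056,"claw":1},{"x":-0.084,"y":0.084,"claw":1},{"x":-0.112,"y":0.112,"claw":1},{"x":-0.14,"y":0.14,"claw":1}]'
python3 -c "from h import *;st()"
```

```text
t 0.1 p [0.2017 0.5912 0.2219] F [-0.1  0.2 -0.5] w 0.0869
[[0.323, 0.946, -0.0], [0.946, -0.323, -0.001], [-0.001, 0.0, -1.0]] [-1.26  0.33 -0.06  1.46  0.02  1.35 -0.09]schema error: expected keys x, y, z, ax, ay, az, claw
schema error: expected keys x, y, z, ax, ay, az, claw
schema error: expected keys x, y, z, ax, ay, az, claw
schema error: expected keys x, y, z, ax, ay, az, claw
```

```bash
python3 -m crank '[{"x":0,"y":0,"z":0,"ax":0,"ay":0,"az":-0.055,"claw":1},{"x":0,"y":0,"z":0,"ax":0,"ay":0,"az":-0.11,"claw":1},{"x":0,"y":0,"z":0,"ax":0,"ay":0,"az":-0.16,"claw":1},{"x":0,"y":0,"z":0,"ax":0,"ay":0,"az":-0.16,"claw":1},{"x":0,"y":0,"z":0,"ax":0,"ay":0,"az":-0.16,"claw":1}]' 20
python3 -m crank '[{"x":-0.028,"y":0.028,"z":0,"ax":0,"ay":0,"az":0,"claw":1},{"x":-0.056,"y":0.056,"z":0,"ax":0,"ay":0,"az":0,"claw":1},{"x":-0.084,"y":0.084,"z":0,"ax":0,"ay":0,"az":0,"claw":1},{"x":-0.112,"y":0.112,"z":0,"ax":0,"ay":0,"az":0,"claw":1},{"x":-0.14,"y":0.14,"z":0,"ax":0,"ay":0,"az":0,"claw":1}]'
python3 -m crank '[{"x":-0.028,"y":0.028,"z":0,"ax":0,"ay":0,"az":0,"claw":1},{"x":-0.056,"y":0.056,"z":0,"ax":0,"ay":0,"az":0,"claw":1},{"x":-0.084,"y":0.084,"z":0,"ax":0,"ay":0,"az":0,"claw":1},{"x":-0.112,"y":0.112,"z":0,"ax":0,"ay":0,"az":0,"claw":1},{"x":-0.14,"y":0.14,"z":0,"ax":0,"ay":0,"az":0,"claw":1}]'
python3 -c "from h import *;st()"
```

```text
time: 0.52
ee_pos: [0.2018, 0.5914, 0.2222]
eef_rot: [0.711, 0.703, -0.0, 0.0]
ft_force: [-0.4, 0.2, -1.2]
width: 0.0614
time: 0.93
ee_pos: [0.3416, 0.4487, 0.2226]
eef_rot: [0.712, 0.703, 0.0, -0.0]
ft_force: [0.9, 0.6, 0.3]
width: 0.0282
time: 1.35
ee_pos: [0.4804, 0.3075, 0.2227]
eef_rot: [0.712, 0.703, 0.0, -0.0]
ft_force: [0.8, -0.7, -0.6]
width: 0.0019
t 1.35 p [0.4804 0.3075 0.2227] F [ 0.8 -0.7 -0.6] w 0.0019
[[0.013, 1.0, 0.0], [1.0, -0.013, 0.0], [0.0, 0.0, -1.0]] [-0.76  0.21  0.13  1.62 -0.03  1.32  0.93]
```

```bash
python3 -m crank '[{"x":-0.028,"y":0.028,"z":0,"ax":0,"ay":0,"az":0,"claw":1},{"x":-0.056,"y":0.056,"z":0,"ax":0,"ay":0,"az":0,"claw":1},{"x":-0.084,"y":0.084,"z":0,"ax":0,"ay":0,"az":0,"claw":1},{"x":-0.112,"y":0.112,"z":0,"ax":0,"ay":0,"az":0,"claw":1},{"x":-0.14,"y":0.14,"z":0,"ax":0,"ay":0,"az":0,"claw":1}]'
python3 -m crank '[{"x":-0.006,"y":0.016,"z":0.02,"ax":0,"ay":0,"az":0,"claw":1},{"x":-0.013,"y":0.032,"z":0.05,"ax":0,"ay":0,"az":0,"claw":1},{"x":-0.013,"y":0.032,"z":0.085,"ax":0,"ay":0,"az":0,"claw":1},{"x":-0.013,"y":0.032,"z":0.12,"ax":0,"ay":0,"az":0,"claw":1},{"x":-0.013,"y":0.032,"z":0.15,"ax":0,"ay":0,"az":0,"claw":1}]'
python3 -m crank '[{"x":0,"y":0,"z":0.008,"ax":0,"ay":0,"az":0,"claw":1},{"x":0,"y":0,"z":0.014,"ax":0,"ay":0,"az":0,"claw":1},{"x":0,"y":0,"z":0.019,"ax":0,"ay":0,"az":0,"claw":1},{"x":0,"y":0,"z":0.023,"ax":0,"ay":0,"az":0,"claw":1},{"x":0,"y":0,"z":0.023,"ax":0,"ay":0,"az":0,"claw":1}]'
```

```text
time: 1.77
ee_pos: [0.6191, 0.1664, 0.2226]
eef_rot: [0.711, 0.703, 0.0, 0.0]
ft_force: [1.0, -0.6, -1.1]
width: 0.0004
time: 2.18
ee_pos: [0.6494, 0.1541, 0.0699]
eef_rot: [0.712, 0.702, -0.001, -0.0]
ft_force: [-0.4, -0.1, -0.1]
width: 0.0005
time: 2.6
ee_pos: [0.6506, 0.1548, 0.0505]
eef_rot: [0.71, 0.704, 0.001, 0.0]
ft_force: [-0.2, -0.6, 0.1]
width: 0.0002
```

```bash
python3 -m crank '[{"x":0,"y":0,"z":0.002,"ax":0,"ay":0,"az":0,"claw":1},{"x":0,"y":0,"z":0.004,"ax":0,"ay":0,"az":0,"claw":1},{"x":0,"y":0,"z":0.006,"ax":0,"ay":0,"az":0,"claw":1},{"x":0,"y":0,"z":0.007,"ax":0,"ay":0,"az":0,"claw":1},{"x":0,"y":0,"z":0.007,"ax":0,"ay":0,"az":0,"claw":1}]'
```

```text
time: 3.02
ee_pos: [0.6511, 0.1549, 0.0455]
eef_rot: [0.71, 0.704, 0.001, 0.0]
ft_force: [-5.3, -1.6, 17.6]
width: 0.0004
```

```bash
python3 -m crank '[{"x":0,"y":-0.004,"z":-0.0005,"ax":0,"ay":0,"az":0,"claw":1},{"x":0,"y":-0.012,"z":-0.0005,"ax":0,"ay":0,"az":0,"claw":1},{"x":0,"y":-0.022,"z":-0.0005,"ax":0,"ay":0,"az":0,"claw":1},{"x":0,"y":-0.033,"z":-0.0005,"ax":0,"ay":0,"az":0,"claw":1},{"x":0,"y":-0.044,"z":-0.0005,"ax":0,"ay":0,"az":0,"claw":1}]'
python3 -m crank '[{"x":0,"y":-0.01,"z":0,"ax":0,"ay":0,"az":0,"claw":1},{"x":0,"y":-0.02,"z":0,"ax":0,"ay":0,"az":0,"claw":1},{"x":0,"y":-0.03,"z":0,"ax":0,"ay":0,"az":0,"claw":1},{"x":0,"y":-0.04,"z":0,"ax":0,"ay":0,"az":0,"claw":1},{"x":0,"y":-0.044,"z":0,"ax":0,"ay":0,"az":0,"claw":1}]'
python3 -m crank '[{"x":0,"y":0,"z":-0.01,"ax":0,"ay":0,"az":0,"claw":1},{"x":0,"y":0,"z":-0.03,"ax":0,"ay":0,"az":0,"claw":1},{"x":0,"y":0,"z":-0.06,"ax":0,"ay":0,"az":0,"claw":1},{"x":0,"y":0.02,"z":-0.09,"ax":0,"ay":0,"az":0,"claw":1},{"x":0,"y":0.04,"z":-0.11,"ax":0,"ay":0,"az":0,"claw":1}]'
python3 -c "
from h import *
c=snap('top','top1'); cv2.imwrite('pics/c1.png',cv2.resize(c['color'][160:300,160:360],None,fx=3,fy=3))"
```

```text
time: 3.43
ee_pos: [0.6082, 0.1553, 0.0455]
eef_rot: [0.71, 0.704, 0.003, 0.002]
ft_force: [2.8, -0.9, 8.4]
width: 0.0003
time: 3.85
ee_pos: [0.5637, 0.156, 0.0455]
eef_rot: [0.71, 0.704, 0.003, 0.001]
ft_force: [3.3, -0.6, 7.9]
width: 0.0001
time: 4.27
ee_pos: [0.6029, 0.1554, 0.1571]
eef_rot: [0.71, 0.704, 0.001, 0.0]
ft_force: [0.5, -0.1, 0.6]
width: 0.0004
```

View pics/c1.png

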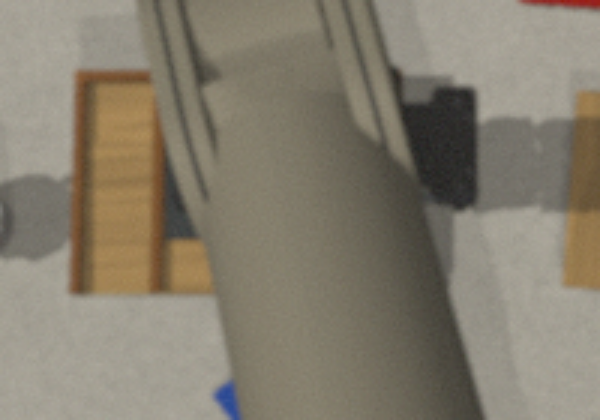

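The arm hides the slate from the top camera, with the gripper at (440,150), so I check with the scene camera, printing numbers only.

```bash
python3 - <<'E'
from h import *
c=snap('scene','scene1'); g=c['color'].max(2)
for x in range(470,690,10):
    print(x,[int(g[int(round(v)),int(round(u))]) for u,v in [proj(c,[x/1000,.155+(618-x)*.00001+d,.045]) for d in(-.012,0,.012)]],[round(q) for q in proj(c,[x/1000,.155,.045])])
E
```

```text
470 [104, 100, 103] [379, 252]
480 [101, 103, 108] [376, 254]
490 [24, 33, 28] [373, 255]
500 [26, 25, 29] [370, 256]
510 [25, 26, 27] [366, 257]
520 [25, 24, 31] [363, 259]
530 [24, 26, 26] [360, 260]
540 [22, 28, 29] [357, 261]
550 [23, 24, 29] [354, 263]
560 [24, 25, 24] [350, 264]
570 [26, 25, 23] [347, 265]
580 [24, 22, 25] [344, 267]
590 [23, 25, 23] [341, 268]
600 [87, 45, 43] [337, 269]
610 [96, 97, 94] [334, 271]
620 [89, 88, 89] [331, 272]
630 [91, 92, 87] [327, 273]
640 [97, 100, 99] [324, 275]
650 [97, 96, 99] [320, 276]
660 [101, 103, 100] [317, 278]
670 [96, 93, 99] [314, 279]
680 [91, 99, 101] [310, 280]
```

```bash
python3 -m crank '[{"x":0,"y":-0.02,"z":0,"ax":0,"ay":0,"az":0,"claw":-1},{"x":0,"y":-0.045,"z":0,"ax":0,"ay":0,"az":0,"claw":-1},{"x":0,"y":-0.07,"z":0,"ax":0,"ay":0,"az":0,"claw":-1},{"x":0,"y":-0.09,"z":0,"ax":0,"ay":0,"az":0,"claw":-1},{"x":0,"y":-0.09,"z":0,"ax":0,"ay":0,"az":0,"claw":-1}]'
python3 -m crank '[{"x":0,"y":0,"z":0,"ax":0,"ay":0,"az":0,"claw":-1},{"x":0,"y":0,"z":0,"ax":0,"ay":0,"az":0,"claw":-1},{"x":0,"y":0,"z":0.02,"ax":0,"ay":0,"az":0,"claw":-1},{"x":0,"y":0,"z":0.04,"ax":0,"ay":0,"az":0,"claw":-1},{"x":0,"y":0,"z":0.06,"ax":0,"ay":0,"az":0,"claw":-1}]'
python3 -m crank '[{"x":0,"y":0,"z":0.015,"ax":0,"ay":0,"az":0,"claw":-1},{"x":0,"y":0,"z":0.03,"ax":0,"ay":0,"az":0,"claw":-1},{"x":0,"y":0,"z":0.045,"ax":0,"ay":0,"az":0,"claw":-1},{"x":0,"y":0,"z":0.059,"ax":0,"ay":0,"az":0,"claw":-1},{"x":0,"y":0,"z":0.059,"ax":0,"ay":0,"az":0,"claw":-1}]'
python3 -m crank '[{"x":0,"y":0,"z":0,"ax":0,"ay":0,"az":0,"claw":1},{"x":0,"y":0,"z":0,"ax":0,"ay":0,"az":0,"claw":1},{"x":0,"y":0,"z":0,"ax":0,"ay":0,"az":0,"claw":1},{"x":0,"y":0,"z":0,"ax":0,"ay":0,"az":0,"claw":1},{"x":0,"y":0,"z":0,"ax":0,"ay":0,"az":0,"claw":1}]' 35
python3 -m crank '[{"x":0,"y":0,"z":0,"ax":0,"ay":0,"az":0,"claw":1},{"x":0,"y":0,"z":0,"ax":0,"ay":0,"az":0,"claw":1},{"x":0,"y":0,"z":0,"ax":0,"ay":0,"az":0,"claw":1},{"x":0,"y":0,"z":0,"ax":0,"ay":0,"az":0,"claw":1},{"x":0,"y":0,"z":0,"ax":0,"ay":0,"az":0,"claw":1}]'
python3 - <<'E'
from h import *
# tub: seal inner rim edges in first top image, bright seal line profile
c=load('top0'); g=c['color'].max(2).astype(int)
print('row271',list(zip(range(458,545),g[262:280,458:545].mean(0).round().astype(int))))
print('col500',list(zip(range(228,314),g[228:314,492:508].mean(1).round().astype(int))))
E
```

```text
time: 4.78
ee_pos: [0.5083, 0.1561, 0.1526]
eef_rot: [0.71, 0.704, -0.001, -0.001]
ft_force: [0.9, 0.2, 0.9]
width: 0.0261
time: 5.2
ee_pos: [0.5129, 0.1556, 0.0923]
eef_rot: [0.71, 0.704, 0.0, 0.0]
ft_force: [0.0, 0.5, -0.1]
width: 0.0593
time: 5.62
ee_pos: [0.5109, 0.1549, 0.0311]
eef_rot: [0.71, 0.704, -0.002, -0.001]
ft_force: [-0.7, 0.1, -0.7]
width: 0.0855
time: 6.03
ee_pos: [0.5124, 0.156, 0.0347]
eef_rot: [0.71, 0.704, 0.001, 0.0]
ft_force: [-0.6, 1.0, -1.0]
width: 0.0619
time: 6.45
ee_pos: [0.5121, 0.1559, 0.0342]
eef_rot: [0.71, 0.704, 0.0, 0.0]
ft_force: [0.3, -0.5, 1.8]
width: 0.0493
row271 [(458, np.int64(159)), (459, np.int64(155)), (460, np.int64(151)), (461, np.int64(150)), (462, np.int64(151)), (463, np.int64(145)), (464, np.int64(122)), (465, np.int64(88)), (466, np.int64(60)), (467, np.int64(55)), (468, np.int64(54)), (469, np.int64(55)), (470, np.int64(57)), (471, np.int64(60)), (472, np.int64(53)), (473, np.int64(38)), (474, np.int64(36)), (475, np.int64(44)), (476, np.int64(57)), (477, np.int64(61)), (478, np.int64(62)), (479, np.int64(62)), (480, np.int64(62)),
[... 2488 characters left out ...]
281, np.int64(78)), (282, np.int64(78)), (283, np.int64(79)), (284, np.int64(78)), (285, np.int64(78)), (286, np.int64(78)), (287, np.int64(78)), (288, np.int64(80)), (289, np.int64(78)), (290, np.int64(79)), (291, np.int64(78)), (292, np.int64(78)), (293, np.int64(79)), (294, np.int64(77)), (295, np.int64(78)), (296, np.int64(78)), (297, np.int64(78)), (298, np.int64(73)), (299, np.int64(63)), (300, np.int64(57)), (301, np.int64(56)), (302, np.int64(46)), (303, np.int64(36)), (304, np.int64(60)), (305, np.int64(109)), (306, np.int64(147)), (307, np.int64(161)), (308, np.int64(162)), (309, np.int64(161)), (310, np.int64(160)), (311, np.int64(160)), (312, np.int64(161)), (313, np.int64(160))]
```

```bash
python3 -m crank '[{"x":0,"y":0,"z":-0.008,"ax":0,"ay":0,"az":0,"claw":1},{"x":0,"y":0,"z":-0.025,"ax":0,"ay":0,"az":0,"claw":1},{"x":0,"y":0,"z":-0.05,"ax":0,"ay":0,"az":0,"claw":1},{"x":0,"y":0,"z":-0.08,"ax":0,"ay":0,"az":0,"claw":1},{"x":0,"y":0,"z":-0.11,"ax":0,"ay":0,"az":0,"claw":1}]'
python3 - <<'E'
from h import *
c=load('top0')
A=ray(c,473.6,270.5,.056);B=ray(c,529.6,270.5,.056);C=ray(c,501.5,238.3,.056);D=ray(c,501.5,302.8,.056)
print(A,B,C,D,(A+B)/2,(C+D)/2)
A=ray(c,482.8,270.5,.01);B=ray(c,519.7,270.5,.01);print('floor y',A[1],B[1],(A+B)[1]/2)
m=(c['color'].max(2)<45).astype(np.uint8)*255
mm=np.zeros_like(m);mm[230:312,460:540]=m[230:312,460:540]
p=np.argwhere(mm>0)[:,::-1]
P=np.array([ray(c,*q,.056)[:2]*1000 for q in p],np.float32);print(cv2.minAreaRect(P))
# scene check: tub rim corners projected
s=load('scene0');im=s['color'].copy()
E
```

```text
time: 6.87
ee_pos: [0.5114, 0.1555, 0.1454]
eef_rot: [0.71, 0.704, -0.001, -0.0]
ft_force: [1.3, 0.5, -0.5]
width: 0.0491
[ 0.48629643 -0.29095669  0.056     ] [ 0.48304006 -0.41977864  0.056     ] [ 0.55898111 -0.36030259  0.056     ] [ 0.41130297 -0.34997802  0.056     ] [ 0.48466824 -0.35536767  0.056     ] [ 0.48514204 -0.3551403   0.056     ]
floor y -0.3282728965236297 -0.41675719155993046 -0.37251504404178004
((485.4159851074219, -350.2664794921875), (145.1031036376953, 149.09439086914062), 88.5213623046875)
```

```bash
python3 -m crank '[{"x":-0.03,"y":-0.003,"z":0,"ax":0,"ay":0,"az":0,"claw":1},{"x":-0.065,"y":-0.006,"z":0,"ax":0,"ay":0,"az":0,"claw":1},{"x":-0.1,"y":-0.01,"z":0,"ax":0,"ay":0,"az":0,"claw":1},{"x":-0.135,"y":-0.014,"z":0,"ax":0,"ay":0,"az":0,"claw":1},{"x":-0.17,"y":-0.018,"z":0,"ax":0,"ay":0,"az":0,"claw":1}]'
python3 -m crank '[{"x":-0.034,"y":-0.003,"z":0,"ax":0,"ay":0,"az":0,"claw":1},{"x":-0.068,"y":-0.006,"z":0,"ax":0,"ay":0,"az":0,"claw":1},{"x":-0.102,"y":-0.01,"z":0,"ax":0,"ay":0,"az":0,"claw":1},{"x":-0.136,"y":-0.014,"z":0,"ax":0,"ay":0,"az":0,"claw":1},{"x":-0.17,"y":-0.018,"z":0,"ax":0,"ay":0,"az":0,"claw":1}]'
python3 -m crank '[{"x":-0.034,"y":-0.003,"z":0,"ax":0,"ay":0,"az":0,"claw":1},{"x":-0.068,"y":-0.006,"z":0,"ax":0,"ay":0,"az":0,"claw":1},{"x":-0.102,"y":-0.01,"z":0,"ax":0,"ay":0,"az":0,"claw":1},{"x":-0.14,"y":-0.014,"z":0,"ax":0,"ay":0,"az":0,"claw":1},{"x":-0.17,"y":-0.018,"z":0,"ax":0,"ay":0,"az":0,"claw":1}]'
python3 - <<'E'
from h import *
c=snap('top','top2'); s=snap('scene','scene2'); st()
a=c['color'][190:370,400:600]; b=s['color'][100:230,220:420]
cv2.imwrite('pics/c2.png',np.hstack([cv2.resize(a,(400,360)),cv2.resize(b,(400,260)) if 0 else cv2.resize(s['color'][60:240,200:400],(400,360))]))
E
```

```text
time: 7.28
ee_pos: [0.4919, -0.0156, 0.1445]
eef_rot: [0.71, 0.704, 0.0, -0.0]
ft_force: [1.5, -1.5, -0.9]
width: 0.0491
time: 7.7
ee_pos: [0.4724, -0.1854, 0.1446]
eef_rot: [0.71, 0.704, 0.0, 0.0]
ft_force: [0.5, 0.2, -0.0]
width: 0.0492
time: 8.12
ee_pos: [0.4526, -0.3563, 0.1446]
eef_rot: [0.711, 0.704, -0.0, 0.0]
ft_force: [0.5, -0.0, -0.1]
width: 0.0492
t 8.2167 p [ 0.4508 -0.3593  0.1446] F [ 1.   0.4 -0.8] w 0.0492
[[0.016, 1.0, -0.001], [1.0, -0.016, -0.003], [-0.003, -0.001, -1.0]] [ 0.08  0.31  0.62  1.72 -0.19  1.17  2.3 ]
```

View pics/c2.png

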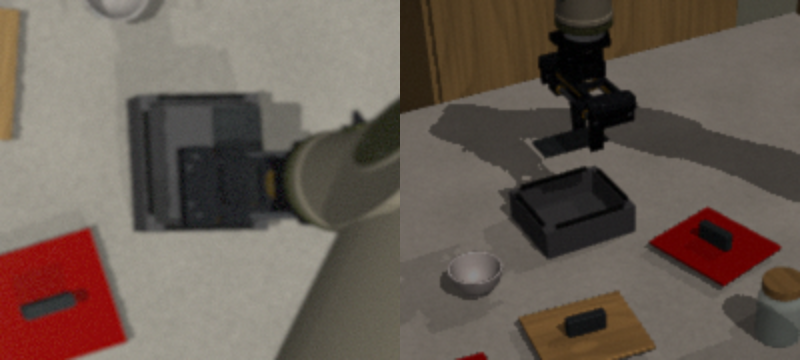

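```bash
python3 -m crank '[{"x":0.001,"y":0.003,"z":0.01,"ax":0,"ay":0,"az":0,"claw":1},{"x":0.001,"y":0.003,"z":0.03,"ax":0,"ay":0,"az":0,"claw":1},{"x":0.001,"y":0.003,"z":0.055,"ax":0,"ay":0,"az":0,"claw":1},{"x":0.001,"y":0.003,"z":0.08,"ax":0,"ay":0,"az":0,"claw":1},{"x":0.001,"y":0.003,"z":0.09,"ax":0,"ay":0,"az":0,"claw":1}]'
python3 -m crank '[{"x":0,"y":0,"z":0.012,"ax":0,"ay":0,"az":0,"claw":1},{"x":0,"y":0,"z":0.024,"ax":0,"ay":0,"az":0,"claw":1},{"x":0,"y":0,"z":0.033,"ax":0,"ay":0,"az":0,"claw":1},{"x":0,"y":0,"z":0.041,"ax":0,"ay":0,"az":0,"claw":1},{"x":0,"y":0,"z":0.042,"ax":0,"ay":0,"az":0,"claw":1}]'
```

```text
time: 8.63
ee_pos: [0.4558, -0.3496, 0.0504]
eef_rot: [0.709, 0.705, -0.0, -0.002]
ft_force: [-0.1, 1.5, -1.1]
width: 0.0494
time: 9.05
ee_pos: [0.4562, -0.3523, 0.0109]
eef_rot: [0.71, 0.704, -0.0, -0.001]
ft_force: [0.1, 0.1, -1.0]
width: 0.049
```

```bash
python3 -m crank '[{"x":-0.002,"y":0,"z":0,"ax":0,"ay":0,"az":0,"claw":0.2},{"x":-0.002,"y":0,"z":0,"ax":0,"ay":0,"az":0,"claw":-0.2},{"x":-0.002,"y":0,"z":0,"ax":0,"ay":0,"az":0,"claw":-0.5},{"x":-0.002,"y":0,"z":0,"ax":0,"ay":0,"az":0,"claw":-0.5},{"x":-0.002,"y":0,"z":0,"ax":0,"ay":0,"az":0,"claw":-0.5}]'
python3 -m crank '[{"x":0,"y":0,"z":0,"ax":0,"ay":0,"az":0,"claw":-0.5},{"x":0,"y":0,"z":0,"ax":0,"ay":0,"az":0,"claw":-0.5},{"x":0,"y":0,"z":-0.02,"ax":0,"ay":0,"az":0,"claw":-0.5},{"x":0,"y":0,"z":-0.05,"ax":0,"ay":0,"az":0,"claw":-0.5},{"x":0,"y":0,"z":-0.085,"ax":0,"ay":0,"az":0,"claw":-0.5}]'
python3 -m crank '[{"x":0.02,"y":0.005,"z":-0.02,"ax":0,"ay":0,"az":0,"claw":1},{"x":0.05,"y":0.015,"z":-0.04,"ax":0,"ay":0,"az":0,"claw":1},{"x":0.08,"y":0.025,"z":-0.05,"ax":0,"ay":0,"az":0,"claw":1},{"x":0.12,"y":0.035,"z":-0.05,"ax":0,"ay":0,"az":0,"claw":1},{"x":0.155,"y":0.045,"z":-0.05,"ax":0,"ay":0,"az":0,"claw":1}]'
python3 - <<'E'
from h import *
c=snap('top','top3');g=c['color'].max(2)
cv2.imwrite('pics/c3.png',cv2.convertScaleAbs(cv2.resize(c['color'][160:330,160:560],None,fx=2,fy=2),alpha=1.5))
E
```

```text
time: 9.47
ee_pos: [0.4568, -0.3549, 0.0125]
eef_rot: [0.71, 0.704, 0.0, 0.0]
ft_force: [1.1, 1.0, -0.5]
width: 0.0627
time: 9.88
ee_pos: [0.4554, -0.354, 0.0967]
eef_rot: [0.71, 0.704, -0.001, -0.002]
ft_force: [0.9, 0.1, 1.1]
width: 0.0653
time: 10.3
ee_pos: [0.5036, -0.1983, 0.1481]
eef_rot: [0.71, 0.704, 0.001, 0.001]
ft_force: [1.2, 0.3, -0.7]
width: 0.0398
```

View pics/c3.png

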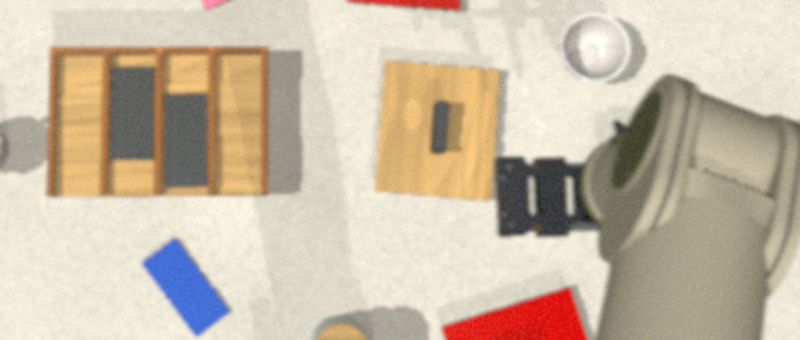

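```bash
python3 -m crank '[{"x":0.025,"y":0.006,"z":0,"ax":0,"ay":0,"az":0,"claw":1},{"x":0.055,"y":0.012,"z":0,"ax":0,"ay":0,"az":0,"claw":1},{"x":0.085,"y":0.02,"z":0,"ax":0,"ay":0,"az":0,"claw":1},{"x":0.12,"y":0.028,"z":0,"ax":0,"ay":0,"az":0,"claw":1},{"x":0.15,"y":0.036,"z":0,"ax":0,"ay":0,"az":0,"claw":1}]'
python3 -m crank '[{"x":0.03,"y":0.007,"z":0,"ax":0,"ay":0,"az":0,"claw":1},{"x":0.06,"y":0.014,"z":0,"ax":0,"ay":0,"az":0,"claw":1},{"x":0.09,"y":0.021,"z":0,"ax":0,"ay":0,"az":0,"claw":1},{"x":0.12,"y":0.028,"z":0,"ax":0,"ay":0,"az":0,"claw":1},{"x":0.15,"y":0.036,"z":0,"ax":0,"ay":0,"az":0,"claw":1}]'
python3 -m crank '[{"x":0.03,"y":0.01,"z":0,"ax":0,"ay":0,"az":0,"claw":1},{"x":0.06,"y":0.02,"z":0,"ax":0,"ay":0,"az":0,"claw":1},{"x":0.09,"y":0.03,"z":0.01,"ax":0,"ay":0,"az":0,"claw":1},{"x":0.116,"y":0.037,"z":0.03,"ax":0,"ay":0,"az":0,"claw":1},{"x":0.116,"y":0.037,"z":0.06,"ax":0,"ay":0,"az":0,"claw":1}]' 20
python3 -m crank '[{"x":0,"y":0,"z":0.015,"ax":0,"ay":0,"az":0,"claw":1},{"x":0,"y":0,"z":0.025,"ax":0,"ay":0,"az":0,"claw":1},{"x":0,"y":0,"z":0.033,"ax":0,"ay":0,"az":0,"claw":1},{"x":0,"y":0,"z":0.037,"ax":0,"ay":0,"az":0,"claw":1},{"x":0,"y":0,"z":0.037,"ax":0,"ay":0,"az":0,"claw":1}]'
python3 -c "
from h import *
c=snap('top','top4'); cv2.imwrite('pics/c4.png',cv2.convertScaleAbs(cv2.resize(c['color'][210:330,440:560],None,fx=4,fy=4),alpha=1.8)); st()"
```

```text
time: 10.77
ee_pos: [0.5403, -0.0484, 0.1471]
eef_rot: [0.71, 0.704, 0.0, -0.0]
ft_force: [0.1, 0.1, -0.0]
width: 0.0041
time: 11.18
ee_pos: [0.5776, 0.1005, 0.1471]
eef_rot: [0.71, 0.704, 0.0, -0.0]
ft_force: [1.1, -0.3, 0.8]
width: 0.0005
time: 11.6
ee_pos: [0.6169, 0.2227, 0.0882]
eef_rot: [0.708, 0.706, 0.003, -0.0]
ft_force: [-0.4, 0.6, -0.5]
width: 0.0001
time: 12.02
ee_pos: [0.6156, 0.2145, 0.05]
eef_rot: [0.71, 0.704, -0.0, -0.0]
ft_force: [0.1, 0.3, -0.2]
width: 0.0006
t 12.0667 p [0.6159 0.2147 0.0507] F [0.1 0.5 0.8] w 0.0007
[[0.009, 1.0, 0.001], [1.0, -0.009, 0.0], [0.0, 0.001, -1.0]] [-0.62  0.54  0.29  1.58 -0.17  1.05  1.28]
```

View pics/c4.png

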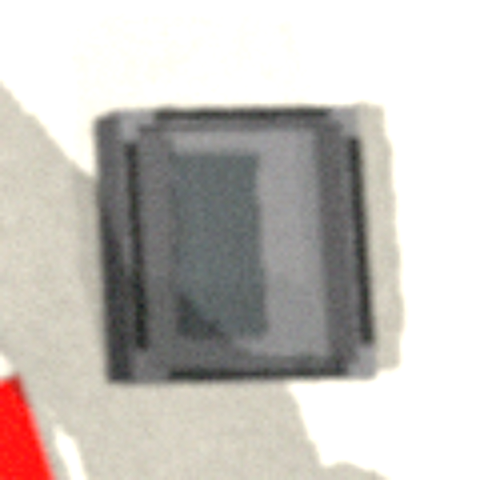

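First slate is flat and centred in the box. Its left margin is hidden by perspective. Now I drag the middle slate.

```bash
python3 -m crank '[{"x":0,"y":0,"z":0.002,"ax":0,"ay":0,"az":0,"claw":1},{"x":0,"y":0,"z":0.004,"ax":0,"ay":0,"az":0,"claw":1},{"x":0,"y":0,"z":0.006,"ax":0,"ay":0,"az":0,"claw":1},{"x":0,"y":0,"z":0.0065,"ax":0,"ay":0,"az":0,"claw":1},{"x":0,"y":0,"z":0.0065,"ax":0,"ay":0,"az":0,"claw":1}]'
python3 -m crank '[{"x":0,"y":-0.004,"z":0,"ax":0,"ay":0,"az":0,"claw":1},{"x":0,"y":-0.012,"z":0,"ax":0,"ay":0,"az":0,"claw":1},{"x":0,"y":-0.022,"z":0,"ax":0,"ay":0,"az":0,"claw":1},{"x":0,"y":-0.03,"z":0,"ax":0,"ay":0,"az":0,"claw":1},{"x":0,"y":-0.037,"z":0,"ax":0,"ay":0,"az":0,"claw":1}]'
python3 -m crank '[{"x":0,"y":-0.007,"z":0,"ax":0,"ay":0,"az":0,"claw":1},{"x":0,"y":-0.014,"z":0,"ax":0,"ay":0,"az":0,"claw":1},{"x":0,"y":-0.018,"z":0,"ax":0,"ay":0,"az":0,"claw":1},{"x":0,"y":-0.018,"z":0,"ax":0,"ay":0,"az":0,"claw":1},{"x":0,"y":-0.018,"z":0,"ax":0,"ay":0,"az":0,"claw":1}]'
python3 -m crank '[{"x":0,"y":0,"z":-0.01,"ax":0,"ay":0,"az":0,"claw":1},{"x":0,"y":0,"z":-0.025,"ax":0,"ay":0,"az":0,"claw":1},{"x":0,"y":0,"z":-0.05,"ax":0,"ay":0,"az":0,"claw":1},{"x":0,"y":0,"z":-0.075,"ax":0,"ay":0,"az":0,"claw":1},{"x":0,"y":-0.02,"z":-0.085,"ax":0,"ay":0,"az":0,"claw":-1}]'
cat > ck.py <<'E'
from h import *
import sys
y0=float(sys.argv[1]); c=snap('scene',sys.argv[2]); g=c['color'].max(2)
row=[]
for x in range(470,700,5):
    u,v=proj(c,[x/1000,y0,.045]); row.append(f"{x}:{int(g[int(round(v)),int(round(u))])}")
print(' '.join(row))
for x in (495,510,525):
  print(x,' '.join(f"{d}:{int(g[int(round(v)),int(round(u))])}" for d in range(-36,37,4) for u,v in [proj(c,[x/1000,y0+d/1000,.045])]))
E
python3 ck.py .2165 scene5
```

```text
time: 12.48
ee_pos: [0.6163, 0.2151, 0.0455]
eef_rot: [0.71, 0.704, 0.001, 0.0]
ft_force: [-4.2, -2.2, 12.4]
width: 0.0005
time: 12.9
ee_pos: [0.5801, 0.2157, 0.0455]
eef_rot: [0.71, 0.704, 0.002, 0.001]
ft_force: [2.8, 0.4, 6.5]
width: 0.0005
time: 13.32
ee_pos: [0.5615, 0.216, 0.0455]
eef_rot: [0.71, 0.704, 0.002, 0.0]
ft_force: [-2.2, 0.0, 11.6]
width: 0.0002
time: 13.73
ee_pos: [0.5441, 0.2153, 0.1326]
eef_rot: [0.711, 0.703, 0.003, 0.001]
ft_force: [0.1, 0.2, 1.0]
width: 0.0024
470:115 475:112 480:119 485:113 490:27 495:26 500:27 505:26 510:29 515:30 520:28 525:25 530:27 535:25 540:27 545:25 550:27 555:27 560:29 565:26 570:29 575:28 580:29 585:28 590:25 595:19 600:86 605:110 610:110 615:103 620:96 625:103 630:105 635:103 640:105 645:109 650:107 655:120 660:123 665:113 670:110 675:108 680:102 685:104 690:109 695:96
495 -36:102 -32:106 -28:74 -24:29 -20:27 -16:25 -12:28 -8:30 -4:27 0:26 4:26 8:29 12:29 16:27 20:30 24:111 28:117 32:72 36:60
510 -36:110 -32:107 -28:73 -24:33 -20:28 -16:27 -12:28 -8:27 -4:31 0:29 4:31 8:28 12:27 16:25 20:29 24:107 28:117 32:113 36:116
525 -36:103 -32:107 -28:63 -24:25 -20:29 -16:26 -12:26 -8:28 -4:26 0:25 4:27 8:28 12:29 16:27 20:28 24:64 28:121 32:119 36:117
```

```bash
python3 -m crank '[{"x":0,"y":-0.015,"z":0,"ax":0,"ay":0,"az":0,"claw":-1},{"x":0,"y":-0.03,"z":0,"ax":0,"ay":0,"az":0,"claw":-1},{"x":0,"y":-0.03,"z":0.01,"ax":0,"ay":0,"az":0,"claw":-1},{"x":0,"y":-0.03,"z":0.025,"ax":0,"ay":0,"az":0,"claw":-1},{"x":0,"y":-0.03,"z":0.035,"ax":0,"ay":0,"az":0,"claw":-1}]'
python3 -m crank '[{"x":0,"y":0,"z":0,"ax":0,"ay":0,"az":0,"claw":-1},{"x":0,"y":0,"z":0,"ax":0,"ay":0,"az":0,"claw":-1},{"x":0,"y":0,"z":0.005,"ax":0,"ay":0,"az":0,"claw":-1},{"x":0,"y":0,"z":0.015,"ax":0,"ay":0,"az":0,"claw":-1},{"x":0,"y":0,"z":0.025,"ax":0,"ay":0,"az":0,"claw":-1}]'
python3 -m crank '[{"x":0,"y":0,"z":0.01,"ax":0,"ay":0,"az":0,"claw":-1},{"x":0,"y":0,"z":0.02,"ax":0,"ay":0,"az":0,"claw":-1},{"x":0,"y":0,"z":0.03,"ax":0,"ay":0,"az":0,"claw":-1},{"x":0,"y":0,"z":0.035,"ax":0,"ay":0,"az":0,"claw":-1},{"x":0,"y":0,"z":0.035,"ax":0,"ay":0,"az":0,"claw":-1}]'
```

```text
time: 14.2
ee_pos: [0.5104, 0.2158, 0.0927]
eef_rot: [0.71, 0.704, 0.0, -0.0]
ft_force: [0.3, 0.4, -0.3]
width: 0.0362
time: 14.62
ee_pos: [0.511, 0.216, 0.0682]
eef_rot: [0.71, 0.704, 0.001, 0.0]
ft_force: [-0.5, 0.5, -0.3]
width: 0.0697
time: 15.03
ee_pos: [0.5097, 0.2154, 0.0319]
eef_rot: [0.71, 0.704, -0.001, -0.0]
ft_force: [0.7, 0.0, 0.1]
width: 0.0864
```

Close the grip, with a small correction, then lift.

```bash
python3 -m crank '[{"x":0,"y":0.002,"z":-0.002,"ax":0,"ay":0,"az":0,"claw":-1},{"x":0,"y":0.002,"z":-0.002,"ax":0,"ay":0,"az":0,"claw":1},{"x":0,"y":0.002,"z":-0.002,"ax":0,"ay":0,"az":0,"claw":1},{"x":0,"y":0.002,"z":-0.002,"ax":0,"ay":0,"az":0,"claw":1},{"x":0,"y":0.002,"z":-0.002,"ax":0,"ay":0,"az":0,"claw":1}]' 35
python3 -m crank '[{"x":0,"y":0,"z":0,"ax":0,"ay":0,"az":0,"claw":1},{"x":0,"y":0,"z":0,"ax":0,"ay":0,"az":0,"claw":1},{"x":0,"y":0,"z":0,"ax":0,"ay":0,"az":0,"claw":1},{"x":0,"y":0,"z":0,"ax":0,"ay":0,"az":0,"claw":1},{"x":0,"y":0,"z":0,"ax":0,"ay":0,"az":0,"claw":1}]'
python3 -m crank '[{"x":0,"y":0,"z":-0.008,"ax":0,"ay":0,"az":0,"claw":1},{"x":0,"y":0,"z":-0.025,"ax":0,"ay":0,"az":0,"claw":1},{"x":0,"y":0,"z":-0.05,"ax":0,"ay":0,"az":0,"claw":1},{"x":0,"y":0,"z":-0.08,"ax":0,"ay":0,"az":0,"claw":1},{"x":0,"y":0,"z":-0.11,"ax":0,"ay":0,"az":0,"claw":1}]'
```

```text
time: 15.45
ee_pos: [0.5127, 0.2159, 0.0359]
eef_rot: [0.71, 0.704, 0.0, 0.0]
ft_force: [0.8, 0.4, -0.4]
width: 0.0682
time: 15.87
ee_pos: [0.5125, 0.2158, 0.0356]
eef_rot: [0.71, 0.704, 0.0, -0.0]
ft_force: [-0.4, 0.4, -0.6]
width: 0.0492
time: 16.28
ee_pos: [0.5121, 0.2154, 0.147]
eef_rot: [0.71, 0.704, -0.0, -0.0]
ft_force: [0.8, 0.9, -1.3]
width: 0.0494
```

```bash
python3 -m crank '[{"x":-0.038,"y":-0.003,"z":0,"ax":0,"ay":0,"az":0,"claw":1},{"x":-0.076,"y":-0.006,"z":0,"ax":0,"ay":0,"az":0,"claw":1},{"x":-0.114,"y":-0.01,"z":0,"ax":0,"ay":0,"az":0,"claw":1},{"x":-0.152,"y":-0.014,"z":0,"ax":0,"ay":0,"az":0,"claw":1},{"x":-0.19,"y":-0.017,"z":0,"ax":0,"ay":0,"az":0,"claw":1}]'
python3 -m crank '[{"x":-0.038,"y":-0.003,"z":0,"ax":0,"ay":0,"az":0,"claw":1},{"x":-0.076,"y":-0.006,"z":0,"ax":0,"ay":0,"az":0,"claw":1},{"x":-0.114,"y":-0.01,"z":0,"ax":0,"ay":0,"az":0,"claw":1},{"x":-0.152,"y":-0.014,"z":0,"ax":0,"ay":0,"az":0,"claw":1},{"x":-0.19,"y":-0.017,"z":0,"ax":0,"ay":0,"az":0,"claw":1}]'
python3 -m crank '[{"x":-0.038,"y":-0.003,"z":0,"ax":0,"ay":0,"az":0,"claw":1},{"x":-0.076,"y":-0.006,"z":0,"ax":0,"ay":0,"az":0,"claw":1},{"x":-0.114,"y":-0.01,"z":0,"ax":0,"ay":0,"az":0,"claw":1},{"x":-0.152,"y":-0.014,"z":0,"ax":0,"ay":0,"az":0,"claw":1},{"x":-0.19,"y":-0.017,"z":0,"ax":0,"ay":0,"az":0,"claw":1}]'
python3 -m crank '[{"x":0,"y":0,"z":0,"ax":0,"ay":0,"az":0,"claw":1},{"x":0,"y":0,"z":0.015,"ax":0,"ay":0,"az":0,"claw":1},{"x":0,"y":0,"z":0.03,"ax":0,"ay":0,"az":0,"claw":1},{"x":0,"y":0,"z":0.05,"ax":0,"ay":0,"az":0,"claw":1},{"x":0,"y":0,"z":0.06,"ax":0,"ay":0,"az":0,"claw":1}]'
python3 -c "
from h import *
s=snap('scene','scene6');st();cv2.imwrite('pics/c6.png',cv2.resize(s['color'][60:240,200:400],(600,540)))"
```

```text
time: 16.7
ee_pos: [0.4932, 0.0243, 0.1461]
eef_rot: [0.71, 0.704, 0.0, -0.0]
ft_force: [1.1, 0.3, -0.4]
width: 0.0489
time: 17.12
ee_pos: [0.4745, -0.1657, 0.1462]
eef_rot: [0.71, 0.704, 0.001, 0.0]
ft_force: [1.1, 0.1, -0.9]
width: 0.0494
time: 17.53
ee_pos: [0.456, -0.3554, 0.1461]
eef_rot: [0.71, 0.704, 0.0, 0.0]
ft_force: [0.6, -0.4, -0.2]
width: 0.0493
time: 17.95
ee_pos: [0.4559, -0.353, 0.0839]
eef_rot: [0.71, 0.704, -0.0, -0.001]
ft_force: [-0.7, 0.7, -1.8]
width: 0.0495
t 18.0 p [ 0.4553 -0.3525  0.0828] F [-1.8  1.5 -2.2] w 0.0492
[[0.009, 1.0, -0.003], [1.0, -0.009, 0.002], [0.002, -0.003, -1.0]] [ 0.03  0.41  0.68  1.78 -0.29  1.06  2.37]
```

View pics/c6.png

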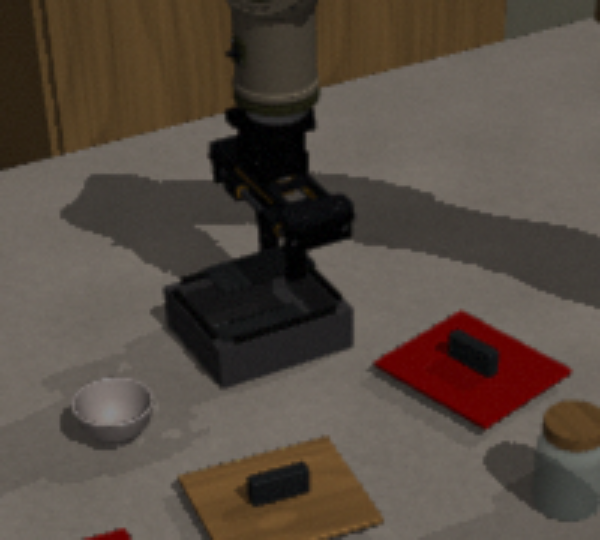

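```bash
python3 -m crank '[{"x":-0.001,"y":0,"z":0.015,"ax":0,"ay":0,"az":0,"claw":1},{"x":-0.001,"y":0,"z":0.035,"ax":0,"ay":0,"az":0,"claw":1},{"x":-0.001,"y":0,"z":0.053,"ax":0,"ay":0,"az":0,"claw":1},{"x":-0.001,"y":0,"z":0.065,"ax":0,"ay":0,"az":0,"claw":1},{"x":-0.001,"y":0,"z":0.07,"ax":0,"ay":0,"az":0,"claw":1}]'
python3 -m crank '[{"x":0,"y":0,"z":0,"ax":0,"ay":0,"az":0,"claw":1},{"x":0,"y":0,"z":0,"ax":0,"ay":0,"az":0,"claw":1},{"x":0,"y":0,"z":0,"ax":0,"ay":0,"az":0,"claw":-0.1},{"x":0,"y":0,"z":0,"ax":0,"ay":0,"az":0,"claw":-0.5},{"x":0,"y":0,"z":0,"ax":0,"ay":0,"az":0,"claw":-0.5}]'
python3 -m crank '[{"x":0,"y":0,"z":0,"ax":0,"ay":0,"az":0,"claw":-0.5},{"x":0,"y":0,"z":0,"ax":0,"ay":0,"az":0,"claw":-0.5},{"x":0,"y":0,"z":-0.02,"ax":0,"ay":0,"az":0,"claw":-0.5},{"x":0,"y":0,"z":-0.05,"ax":0,"ay":0,"az":0,"claw":-0.5},{"x":0,"y":0,"z":-0.085,"ax":0,"ay":0,"az":0,"claw":-0.5}]'
python3 -m crank '[{"x":0.02,"y":0.005,"z":-0.02,"ax":0,"ay":0,"az":0,"claw":1},{"x":0.05,"y":0.015,"z":-0.04,"ax":0,"ay":0,"az":0,"claw":1},{"x":0.08,"y":0.025,"z":-0.05,"ax":0,"ay":0,"az":0,"claw":1},{"x":0.115,"y":0.035,"z":-0.05,"ax":0,"ay":0,"az":0,"claw":1},{"x":0.15,"y":0.045,"z":-0.05,"ax":0,"ay":0,"az":0,"claw":1}]'
```

```text
time: 18.42
ee_pos: [0.4562, -0.3543, 0.0148]
eef_rot: [0.71, 0.704, -0.0, -0.001]
ft_force: [-6.8, 4.1, 27.8]
width: 0.0492
time: 18.83
ee_pos: [0.4569, -0.3548, 0.016]
eef_rot: [0.71, 0.704, 0.0, 0.0]
ft_force: [0.7, 0.9, 0.3]
width: 0.0565
time: 19.25
ee_pos: [0.4554, -0.3541, 0.1002]
eef_rot: [0.71, 0.704, -0.001, -0.002]
ft_force: [0.9, 0.3, 0.2]
width: 0.0655
time: 19.67
ee_pos: [0.5035, -0.204, 0.1516]
eef_rot: [0.711, 0.704, 0.001, 0.001]
ft_force: [0.1, -0.3, -0.1]
width: 0.0398
```

```bash
python3 -m crank '[{"x":0.03,"y":0.009,"z":0,"ax":0,"ay":0,"az":0,"claw":1},{"x":0.06,"y":0.018,"z":0,"ax":0,"ay":0,"az":0,"claw":1},{"x":0.095,"y":0.028,"z":0,"ax":0,"ay":0,"az":0,"claw":1},{"x":0.13,"y":0.038,"z":0,"ax":0,"ay":0,"az":0,"claw":1},{"x":0.162,"y":0.0475,"z":0,"ax":0,"ay":0,"az":0,"claw":1}]' 20
python3 -m crank '[{"x":0.03,"y":0.009,"z":0,"ax":0,"ay":0,"az":0,"claw":1},{"x":0.06,"y":0.018,"z":0,"ax":0,"ay":0,"az":0,"claw":1},{"x":0.095,"y":0.028,"z":0,"ax":0,"ay":0,"az":0,"claw":1},{"x":0.13,"y":0.038,"z":0,"ax":0,"ay":0,"az":0,"claw":1},{"x":0.162,"y":0.0475,"z":0,"ax":0,"ay":0,"az":0,"claw":1}]'
python3 -m crank '[{"x":0.03,"y":0.009,"z":0,"ax":0,"ay":0,"az":0,"claw":1},{"x":0.06,"y":0.018,"z":0,"ax":0,"ay":0,"az":0,"claw":1},{"x":0.095,"y":0.028,"z":0,"ax":0,"ay":0,"az":0,"claw":1},{"x":0.13,"y":0.038,"z":0,"ax":0,"ay":0,"az":0,"claw":1},{"x":0.16,"y":0.0475,"z":0,"ax":0,"ay":0,"az":0,"claw":1}]'
python3 -m crank '[{"x":0,"y":0,"z":0.02,"ax":0,"ay":0,"az":0,"claw":1},{"x":0,"y":0,"z":0.045,"ax":0,"ay":0,"az":0,"claw":1},{"x":0,"y":0,"z":0.07,"ax":0,"ay":0,"az":0,"claw":1},{"x":0,"y":0,"z":0.085,"ax":0,"ay":0,"az":0,"claw":1},{"x":0,"y":0,"z":0.095,"ax":0,"ay":0,"az":0,"claw":1}]'
python3 -c "
from h import *
c=snap('top','top7'); cv2.imwrite('pics/c7.png',cv2.convertScaleAbs(cv2.resize(c['color'][170:330,330:560],None,fx=3,fy=3),alpha=1.8)); st()"
```

```text
time: 20.08
ee_pos: [0.552, -0.0413, 0.1507]
eef_rot: [0.71, 0.704, 0.0, -0.0]
ft_force: [0.6, -0.5, 0.3]
width: 0.0069
time: 20.5
ee_pos: [0.6009, 0.1203, 0.1506]
eef_rot: [0.71, 0.704, 0.0, -0.0]
ft_force: [1.2, -0.3, 0.1]
width: 0.0004
time: 20.92
ee_pos: [0.6495, 0.2805, 0.1504]
eef_rot: [0.71, 0.704, 0.0, -0.0]
ft_force: [0.3, 0.9, 0.9]
width: 0.0003
time: 21.33
ee_pos: [0.6485, 0.2772, 0.053]
eef_rot: [0.71, 0.704, -0.001, -0.0]
ft_force: [-0.6, 0.4, -0.2]
width: 0.0005
t 21.3833 p [0.648  0.277  0.0519] F [-1.4  0.4 -2.7] w 0.0002
[[0.009, 1.0, -0.004], [1.0, -0.009, -0.002], [-0.002, -0.004, -1.0]] [-0.73  0.66  0.39  1.41 -0.26  1.12  1.26]
```

View pics/c7.png

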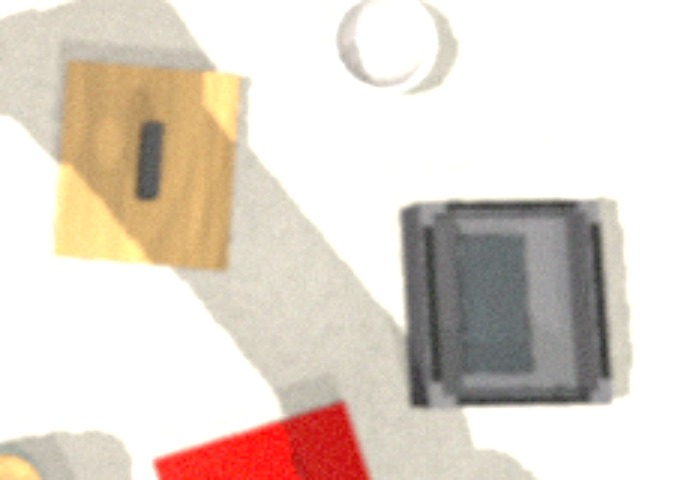

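Two slates are stacked neatly in the box and the lid hasn't moved. Now press and drag the third.

```bash
python3 -m crank '[{"x":0,"y":0.001,"z":0.003,"ax":0,"ay":0,"az":0,"claw":1},{"x":0,"y":0.001,"z":0.006,"ax":0,"ay":0,"az":0,"claw":1},{"x":0,"y":0.001,"z":0.009,"ax":0,"ay":0,"az":0,"claw":1},{"x":0,"y":0.001,"z":0.0105,"ax":0,"ay":0,"az":0,"claw":1},{"x":0,"y":0.001,"z":0.0105,"ax":0,"ay":0,"az":0,"claw":1}]'
```

```text
time: 21.8
ee_pos: [0.651, 0.2778, 0.0457]
eef_rot: [0.71, 0.704, 0.001, 0.0]
ft_force: [0.4, -0.3, -1.0]
width: 0.0002
```

```bash
python3 -m crank '[{"x":0,"y":0,"z":0.001,"ax":0,"ay":0,"az":0,"claw":1},{"x":0,"y":0,"z":0.002,"ax":0,"ay":0,"az":0,"claw":1},{"x":0,"y":0,"z":0.002,"ax":0,"ay":0,"az":0,"claw":1},{"x":0,"y":0,"z":0.002,"ax":0,"ay":0,"az":0,"claw":1},{"x":0,"y":0,"z":0.002,"ax":0,"ay":0,"az":0,"claw":1}]'
python3 -m crank '[{"x":0,"y":-0.004,"z":0,"ax":0,"ay":0,"az":0,"claw":1},{"x":0,"y":-0.012,"z":0,"ax":0,"ay":0,"az":0,"claw":1},{"x":0,"y":-0.022,"z":0,"ax":0,"ay":0,"az":0,"claw":1},{"x":0,"y":-0.033,"z":0,"ax":0,"ay":0,"az":0,"claw":1},{"x":0,"y":-0.044,"z":0,"ax":0,"ay":0,"az":0,"claw":1}]'
python3 -m crank '[{"x":0,"y":-0.01,"z":0,"ax":0,"ay":0,"az":0,"claw":1},{"x":0,"y":-0.02,"z":0,"ax":0,"ay":0,"az":0,"claw":1},{"x":0,"y":-0.03,"z":0,"ax":0,"ay":0,"az":0,"claw":1},{"x":0,"y":-0.04,"z":0,"ax":0,"ay":0,"az":0,"claw":1},{"x":0,"y":-0.045,"z":0,"ax":0,"ay":0,"az":0,"claw":1}]'
python3 -m crank '[{"x":0,"y":0,"z":-0.01,"ax":0,"ay":0,"az":0,"claw":1},{"x":0,"y":0,"z":-0.025,"ax":0,"ay":0,"az":0,"claw":1},{"x":0,"y":0,"z":-0.05,"ax":0,"ay":0,"az":0,"claw":1},{"x":0,"y":0,"z":-0.075,"ax":0,"ay":0,"az":0,"claw":1},{"x":0,"y":-0.02,"z":-0.085,"ax":0,"ay":0,"az":0,"claw":-1}]'
python3 ck.py .2785 scene8
```

```text
time: 22.22
ee_pos: [0.6514, 0.2779, 0.0455]
eef_rot: [0.71, 0.704, 0.001, 0.0]
ft_force: [-4.5, -1.8, 13.3]
width: 0.0005
time: 22.63
ee_pos: [0.6086, 0.2784, 0.0455]
eef_rot: [0.71, 0.704, 0.003, 0.001]
ft_force: [2.7, -0.9, 9.5]
width: 0.0004
time: 23.05
ee_pos: [0.5631, 0.2793, 0.0455]
eef_rot: [0.71, 0.704, 0.003, 0.001]
ft_force: [3.3, -0.8, 8.3]
width: 0.0002
time: 23.47
ee_pos: [0.5453, 0.278, 0.1322]
eef_rot: [0.711, 0.703, 0.003, 0.001]
ft_force: [-0.0, -0.1, 0.1]
width: 0.0026
470:92 475:94 480:92 485:61 490:29 495:27 500:27 505:29 510:24 515:27 520:26 525:26 530:27 535:27 540:27 545:28 550:25 555:31 560:27 565:24 570:28 575:27 580:27 585:25 590:28 595:45 600:105 605:108 610:103 615:106 620:104 625:97 630:100 635:106 640:110 645:116 650:105 655:111 660:124 665:120 670:112 675:109 680:106 685:110 690:114 695:113
495 -36:119 -32:114 -28:48 -24:29 -20:27 -16:28 -12:28 -8:31 -4:28 0:27 4:28 8:34 12:28 16:30 20:25 24:37 28:116 32:115 36:116
510 -36:115 -32:115 -28:80 -24:28 -20:27 -16:28 -12:24 -8:30 -4:30 0:24 4:27 8:30 12:30 16:29 20:26 24:38 28:113 32:114 36:114
525 -36:118 -32:124 -28:61 -24:28 -20:28 -16:26 -12:27 -8:26 -4:27 0:26 4:26 8:27 12:31 16:26 20:26 24:25 28:115 32:120 36:116
```

```bash
python3 -m crank '[{"x":0,"y":-0.015,"z":0,"ax":0,"ay":0,"az":0,"claw":-1},{"x":0,"y":-0.03,"z":0,"ax":0,"ay":0,"az":0,"claw":-1},{"x":0,"y":-0.03,"z":0.01,"ax":0,"ay":0,"az":0,"claw":-1},{"x":0,"y":-0.03,"z":0.025,"ax":0,"ay":0,"az":0,"claw":-1},{"x":0,"y":-0.03,"z":0.035,"ax":0,"ay":0,"az":0,"claw":-1}]'
python3 -m crank '[{"x":0,"y":0,"z":0,"ax":0,"ay":0,"az":0,"claw":-1},{"x":0,"y":0,"z":0,"ax":0,"ay":0,"az":0,"claw":-1},{"x":0,"y":0,"z":0.005,"ax":0,"ay":0,"az":0,"claw":-1},{"x":0,"y":0,"z":0.015,"ax":0,"ay":0,"az":0,"claw":-1},{"x":0,"y":0,"z":0.025,"ax":0,"ay":0,"az":0,"claw":-1}]'
python3 -m crank '[{"x":0,"y":0,"z":0.01,"ax":0,"ay":0,"az":0,"claw":-1},{"x":0,"y":0,"z":0.02,"ax":0,"ay":0,"az":0,"claw":-1},{"x":0,"y":0,"z":0.027,"ax":0,"ay":0,"az":0,"claw":-1},{"x":0,"y":0,"z":0.032,"ax":0,"ay":0,"az":0,"claw":-1},{"x":0,"y":0,"z":0.032,"ax":0,"ay":0,"az":0,"claw":-1}]'
python3 -m crank '[{"x":0,"y":0,"z":0,"ax":0,"ay":0,"az":0,"claw":-1},{"x":0,"y":0,"z":0,"ax":0,"ay":0,"az":0,"claw":1},{"x":0,"y":0,"z":0,"ax":0,"ay":0,"az":0,"claw":1},{"x":0,"y":0,"z":0,"ax":0,"ay":0,"az":0,"claw":1},{"x":0,"y":0,"z":0,"ax":0,"ay":0,"az":0,"claw":1}]' 35
python3 -m crank '[{"x":0,"y":0,"z":0,"ax":0,"ay":0,"az":0,"claw":1},{"x":0,"y":0,"z":0,"ax":0,"ay":0,"az":0,"claw":1},{"x":0,"y":0,"z":0,"ax":0,"ay":0,"az":0,"claw":1},{"x":0,"y":0,"z":0,"ax":0,"ay":0,"az":0,"claw":1},{"x":0,"y":0,"z":0,"ax":0,"ay":0,"az":0,"claw":1}]'
python3 -m crank '[{"x":0,"y":0,"z":-0.008,"ax":0,"ay":0,"az":0,"claw":1},{"x":0,"y":0,"z":-0.025,"ax":0,"ay":0,"az":0,"claw":1},{"x":0,"y":0,"z":-0.05,"ax":0,"ay":0,"az":0,"claw":1},{"x":0,"y":0,"z":-0.08,"ax":0,"ay":0,"az":0,"claw":1},{"x":0,"y":0,"z":-0.11,"ax":0,"ay":0,"az":0,"claw":1}]'
```

```text
time: 23.93
ee_pos: [0.5114, 0.2788, 0.0922]
eef_rot: [0.71, 0.704, -0.0, -0.0]
ft_force: [0.5, -0.1, -1.1]
width: 0.0368
time: 24.35
ee_pos: [0.512, 0.2791, 0.0677]
eef_rot: [0.71, 0.704, 0.001, 0.0]
ft_force: [-0.4, 0.1, -0.8]
width: 0.0697
time: 24.77
ee_pos: [0.5109, 0.2784, 0.0346]
eef_rot: [0.71, 0.704, -0.001, -0.0]
ft_force: [-0.5, -0.2, -0.1]
width: 0.0863
time: 25.18
ee_pos: [0.5117, 0.279, 0.0364]
eef_rot: [0.71, 0.704, 0.0, -0.0]
ft_force: [-0.7, -0.8, -1.0]
width: 0.068
time: 25.6
ee_pos: [0.5116, 0.2789, 0.0361]
eef_rot: [0.71, 0.704, 0.0, -0.0]
ft_force: [-0.5, 0.2, 0.7]
width: 0.0493
time: 26.02
ee_pos: [0.5112, 0.2784, 0.1475]
eef_rot: [0.71, 0.704, -0.0, -0.0]
ft_force: [1.1, 0.7, 0.4]
width: 0.0494
```

```bash
python3 -m crank '[{"x":-0.031,"y":-0.0025,"z":0,"ax":0,"ay":0,"az":0,"claw":1},{"x":-0.063,"y":-0.005,"z":0,"ax":0,"ay":0,"az":0,"claw":1},{"x":-0.095,"y":-0.0075,"z":0,"ax":0,"ay":0,"az":0,"claw":1},{"x":-0.127,"y":-0.01,"z":0,"ax":0,"ay":0,"az":0,"claw":1},{"x":-0.1585,"y":-0.0125,"z":0,"ax":0,"ay":0,"az":0,"claw":1}]'
python3 -m crank '[{"x":-0.031,"y":-0.0025,"z":0,"ax":0,"ay":0,"az":0,"claw":1},{"x":-0.063,"y":-0.005,"z":0,"ax":0,"ay":0,"az":0,"claw":1},{"x":-0.095,"y":-0.0075,"z":0,"ax":0,"ay":0,"az":0,"claw":1},{"x":-0.127,"y":-0.01,"z":0,"ax":0,"ay":0,"az":0,"claw":1},{"x":-0.1585,"y":-0.0125,"z":0,"ax":0,"ay":0,"az":0,"claw":1}]'
python3 -m crank '[{"x":-0.031,"y":-0.0025,"z":0,"ax":0,"ay":0,"az":0,"claw":1},{"x":-0.063,"y":-0.005,"z":0,"ax":0,"ay":0,"az":0,"claw":1},{"x":-0.095,"y":-0.0075,"z":0,"ax":0,"ay":0,"az":0,"claw":1},{"x":-0.127,"y":-0.01,"z":0,"ax":0,"ay":0,"az":0,"claw":1},{"x":-0.1585,"y":-0.0125,"z":0,"ax":0,"ay":0,"az":0,"claw":1}]'
python3 -m crank '[{"x":-0.031,"y":-0.0025,"z":0,"ax":0,"ay":0,"az":0,"claw":1},{"x":-0.063,"y":-0.005,"z":0,"ax":0,"ay":0,"az":0,"claw":1},{"x":-0.095,"y":-0.0075,"z":0,"ax":0,"ay":0,"az":0,"claw":1},{"x":-0.127,"y":-0.01,"z":0,"ax":0,"ay":0,"az":0,"claw":1},{"x":-0.1585,"y":-0.0125,"z":0,"ax":0,"ay":0,"az":0,"claw":1}]'
python3 -m crank '[{"x":0,"y":0,"z":0,"ax":0,"ay":0,"az":0,"claw":1},{"x":0,"y":0,"z":0.015,"ax":0,"ay":0,"az":0,"claw":1},{"x":0,"y":0,"z":0.03,"ax":0,"ay":0,"az":0,"claw":1},{"x":0,"y":0,"z":0.05,"ax":0,"ay":0,"az":0,"claw":1},{"x":0,"y":0,"z":0.06,"ax":0,"ay":0,"az":0,"claw":1}]'
```

```text
time: 26.43
ee_pos: [0.4973, 0.1188, 0.1466]
eef_rot: [0.71, 0.704, 0.0, -0.0]
ft_force: [1.0, -1.3, -0.3]
width: 0.0494
time: 26.85
ee_pos: [0.4833, -0.0396, 0.1466]
eef_rot: [0.71, 0.704, 0.0, -0.0]
ft_force: [0.8, 0.1, 0.0]
width: 0.0491
time: 27.27
ee_pos: [0.4695, -0.1979, 0.1467]
eef_rot: [0.71, 0.704, 0.001, 0.0]
ft_force: [1.1, -0.6, -1.5]
width: 0.0493
time: 27.68
ee_pos: [0.4557, -0.3562, 0.1465]
eef_rot: [0.71, 0.704, 0.0, 0.0]
ft_force: [0.4, 0.7, -1.2]
width: 0.049
time: 28.1
ee_pos: [0.4553, -0.354, 0.0845]
eef_rot: [0.71, 0.704, -0.0, -0.001]
ft_force: [0.2, 0.5, -0.6]
width: 0.0493
```

```bash
python3 -m crank '[{"x":-0.001,"y":0,"z":0.015,"ax":0,"ay":0,"az":0,"claw":1},{"x":-0.001,"y":0,"z":0.035,"ax":0,"ay":0,"az":0,"claw":1},{"x":-0.001,"y":0,"z":0.05,"ax":0,"ay":0,"az":0,"claw":1},{"x":-0.001,"y":0,"z":0.058,"ax":0,"ay":0,"az":0,"claw":1},{"x":-0.001,"y":0,"z":0.064,"ax":0,"ay":0,"az":0,"claw":1}]'
python3 -m crank '[{"x":0,"y":0,"z":0,"ax":0,"ay":0,"az":0,"claw":1},{"x":0,"y":0,"z":0,"ax":0,"ay":0,"az":0,"claw":1},{"x":0,"y":0,"z":0,"ax":0,"ay":0,"az":0,"claw":-0.1},{"x":0,"y":0,"z":0,"ax":0,"ay":0,"az":0,"claw":-0.5},{"x":0,"y":0,"z":0,"ax":0,"ay":0,"az":0,"claw":-0.5}]'
python3 -m crank '[{"x":0,"y":0,"z":0,"ax":0,"ay":0,"az":0,"claw":-0.5},{"x":0,"y":0,"z":0,"ax":0,"ay":0,"az":0,"claw":-0.5},{"x":0,"y":0,"z":-0.02,"ax":0,"ay":0,"az":0,"claw":-0.5},{"x":0,"y":0,"z":-0.05,"ax":0,"ay":0,"az":0,"claw":-0.5},{"x":0,"y":0,"z":-0.085,"ax":0,"ay":0,"az":0,"claw":-0.5}]'
python3 -m crank '[{"x":0.02,"y":0,"z":-0.02,"ax":0,"ay":0,"az":0,"claw":-0.5},{"x":0.05,"y":0,"z":-0.04,"ax":0,"ay":0,"az":0,"claw":-0.5},{"x":0.085,"y":0,"z":-0.06,"ax":0,"ay":0,"az":0,"claw":-0.5},{"x":0.12,"y":0,"z":-0.08,"ax":0,"ay":0,"az":0,"claw":-0.5},{"x":0.16,"y":0,"z":-0.1,"ax":0,"ay":0,"az":0,"claw":-0.5}]'
python3 -m crank '[{"x":0.04,"y":-0.004,"z":0,"ax":0,"ay":0,"az":0,"claw":-0.5},{"x":0.08,"y":-0.008,"z":0,"ax":0,"ay":0,"az":0,"claw":-0.5},{"x":0.12,"y":-0.012,"z":0,"ax":0,"ay":0,"az":0,"claw":-0.5},{"x":0.16,"y":-0.016,"z":0,"ax":0,"ay":0,"az":0,"claw":-0.5},{"x":0.2,"y":-0.02,"z":0,"ax":0,"ay":0,"az":0,"claw":-0.5}]'
python3 - <<'E'
from h import *
c=snap('top','top9'); s=snap('scene','scene9'); st()
a=cv2.convertScaleAbs(cv2.resize(c['color'][170:330,330:560],None,fx=2,fy=2),alpha=1.8)
b=cv2.convertScaleAbs(cv2.resize(s['color'][110:270,220:390],None,fx=2,fy=2),alpha=1.8)
cv2.imwrite('pics/c9.png',np.hstack([a,b]))
E
```

```text
time: 28.52
ee_pos: [0.4558, -0.3555, 0.0216]
eef_rot: [0.71, 0.704, -0.0, -0.0]
ft_force: [-0.5, -0.8, -0.2]
width: 0.049
time: 28.93
ee_pos: [0.4564, -0.3559, 0.0227]
eef_rot: [0.71, 0.704, 0.0, 0.001]
ft_force: [0.4, 0.5, 0.7]
width: 0.056
time: 29.35
ee_pos: [0.4549, -0.3551, 0.1068]
eef_rot: [0.71, 0.704, -0.001, -0.001]
ft_force: [1.5, 0.2, 0.5]
width: 0.0649
time: 29.77
ee_pos: [0.4569, -0.1977, 0.2067]
eef_rot: [0.711, 0.703, 0.0, 0.0]
ft_force: [1.2, 0.7, -1.1]
width: 0.0651
time: 30.18
ee_pos: [0.4385, 0.0035, 0.2061]
eef_rot: [0.71, 0.704, 0.001, 0.0]
ft_force: [0.6, -0.2, 1.1]
width: 0.0654
t 30.2833 p [0.4384 0.0078 0.2057] F [-0.2 -1.9  0. ] w 0.0653
[[0.0, 1.0, 0.0], [1.0, -0.0, 0.002], [0.002, 0.0, -1.0]] [-0.69 -0.12  0.54  1.97  0.06  1.27  1.4 ]
```

View pics/c9.png

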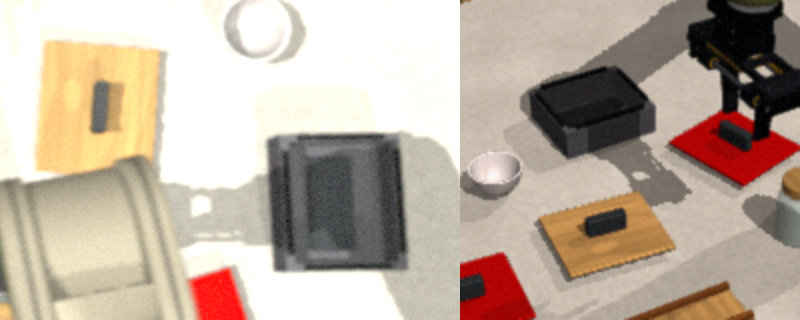

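All three slates are stacked flat in the box and the lid is visible. I re-measure its handle.

```bash
python3 - <<'E'
from h import *
for f in('top0','top7','top9'):
    c=load(f); im=c['color']; m=((im.max(2)<60)*255).astype(np.uint8); mm=np.zeros_like(m); mm[205:245,368:395]=m[205:245,368:395]
    for k in cv2.findContours(mm,cv2.RETR_EXTERNAL,cv2.CHAIN_APPROX_NONE)[0]:
        if cv2.contourArea(k)<50: continue
        P=np.array([ray(c,*q,.049)[:2]*1000 for q in k[:,0]],np.float32); b=cv2.minAreaRect(P); print(f,np.round(b[0],1),np.round(b[1],1),round(b[2],1))
# scene cam: handle blob centre on z=.049 top
s=load('scene9'); im=s['color']; print(proj(s,[.603,-.081,.049]))
st()
E
```

```text
top7 [602.8 -79.2] [14.  56.7] 87.7
(np.float64(293.6551290087509), np.float64(218.118417370007))
t 30.2833 p [0.4384 0.0078 0.2057] F [-0.2 -1.9  0. ] w 0.0653
[[0.0, 1.0, 0.0], [1.0, -0.0, 0.002], [0.002, 0.0, -1.0]] [-0.69 -0.12  0.54  1.97  0.06  1.27  1.4 ]
```

```bash
python3 - <<'E'
from h import *
for f in('top0','top4'):
    c=load(f); g=c['color'].max(2).astype(float)
    g=cv2.GaussianBlur(g,(3,3),0)
    def sub(a,i): # parabola min
        y0,y1,y2=a[i-1],a[i],a[i+1]; d=y0-2*y1+y2; return i+(0.5*(y0-y2)/d if d else 0)
    L={}
    for nm,lo,hi,rng,ax in(('L',470,478,range(246,296),0),('R',525,534,range(246,296),0),('T',234,243,range(482,520),1),('B',299,307,range(482,520),1)):
        pts=[]
        for k in rng:
            a=g[k,:] if ax==0 else g[:,k]; i=lo+int(a[lo:hi].argmin()); s=sub(a,i)
            pts.append(ray(c,s,k,.056)[:2] if ax==0 else ray(c,k,s,.056)[:2])
        vx,vy,x0,y0=cv2.fitLine(np.array(pts,np.float32),cv2.DIST_HUBER,0,.001,.001).ravel()
        L[nm]=(np.array([x0,y0]),np.degrees(np.arctan2(vy,vx))); print(f,nm,np.round(L[nm][0]*1000,1),round(float(L[nm][1]),2))
E
```

```text
top0 L [ 486.4 -291.4] 0.04
top0 R [ 477.2 -419.2] -0.48
top0 T [ 558.8 -345.4] 89.11
top0 B [ 412. -350.] 89.58
top4 L [ 477.9 -290.9] -0.87
top4 R [ 488.7 -419.3] -0.42
top4 T [ 558.6 -353.8] 89.15
top4 B [ 411.8 -339.7] 89.75
```

```bash
python3 -m crank '[{"x":-0.02,"y":0.03,"z":0,"ax":0,"ay":0,"az":0.01,"claw":-0.5},{"x":-0.04,"y":0.065,"z":0,"ax":0,"ay":0,"az":0.02,"claw":-0.5},{"x":-0.06,"y":0.1,"z":0,"ax":0,"ay":0,"az":0.03,"claw":-0.5},{"x":-0.075,"y":0.135,"z":0,"ax":0,"ay":0,"az":0.04,"claw":-0.5},{"x":-0.088,"y":0.166,"z":0,"ax":0,"ay":0,"az":0.048,"claw":-0.5}]'
python3 -m crank '[{"x":0,"y":0,"z":0,"ax":0,"ay":0,"az":0,"claw":-0.5},{"x":0,"y":0,"z":0.02,"ax":0,"ay":0,"az":0,"claw":-0.5},{"x":0,"y":0,"z":0.045,"ax":0,"ay":0,"az":0,"claw":-0.5},{"x":0,"y":0,"z":0.075,"ax":0,"ay":0,"az":0,"claw":-0.5},{"x":0,"y":0,"z":0.09,"ax":0,"ay":0,"az":0,"claw":-0.5}]'
python3 -c "
from h import *
s=st(); c=snap('scene','scene10'); cv2.imwrite('pics/c10.png',cv2.convertScaleAbs(cv2.resize(c['color'][160:280,230:390],None,fx=4,fy=4),alpha=1.8))"
```

```text
time: 30.7
ee_pos: [0.6062, -0.0893, 0.2055]
eef_rot: [0.743, 0.669, -0.0, 0.0]
ft_force: [0.6, 0.8, 0.0]
width: 0.0654
time: 31.12
ee_pos: [0.6028, -0.0878, 0.1126]
eef_rot: [0.743, 0.669, -0.001, -0.001]
ft_force: [-0.2, 0.3, 0.4]
width: 0.0651
t 31.1167 p [ 0.6028 -0.0878  0.1126] F [-0.2  0.3  0.4] w 0.0651
[[0.105, 0.994, -0.003], [0.994, -0.105, -0.0], [-0.0, -0.003, -1.0]] [-0.45  0.44  0.67  1.67 -0.29  1.14  1.76]
```

View pics/c10.png

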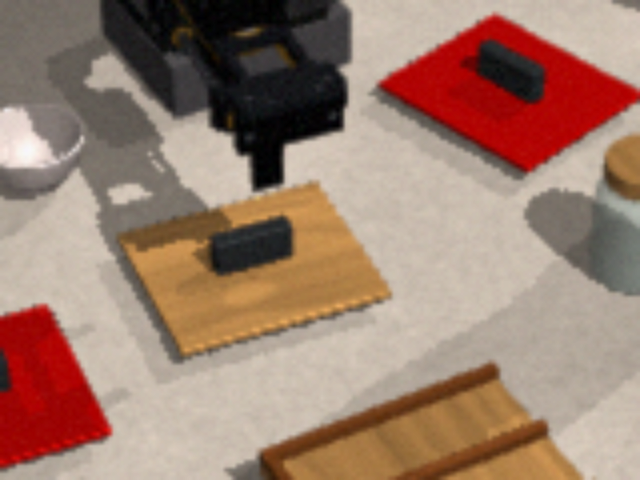

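```bash
python3 - <<'E'
from h import *
c=load('scene10')
q=np.array([ray(c,230+u/4,160+v/4,.019)[:2]*1000 for u,v in((120,240),(318,184),(390,295),(182,353))]); print(np.round(q,1),q.mean(0)); d=q[0]+q[3]-q[1]-q[2]; 
print(np.degrees(np.arctan2(*(q[0]-q[1])[::-1])),np.degrees(np.arctan2(*(q[3]-q[2])[::-1])),[np.linalg.norm(q[i]-q[i-1]) for i in range(4)])
s0=load('scene0'); a=(proj(c,[.603,-.0815,.049])); print('handle top expected crop',((a[0]-230)*4,(a[1]-160)*4))
print('diff scene0 vs scene10 in lid patch',np.abs(s0['color'][205:248,258:328].astype(int)-c['color'][205:248,258:328]).mean())
E
```

```text
[[ 676.3 -154.7]
 [ 518.5 -141.2]
 [ 535.7   -4.2]
 [ 691.3  -22.5]] [605.43257306 -80.68268936]
-4.904446036313182 -6.716569904953929 [np.float64(133.04072170261423), np.float64(158.4397443807033), np.float64(138.05392358748907), np.float64(156.62768317251445)]
handle top expected crop (np.float64(254.2941405344136), np.float64(232.0867253414375))
diff scene0 vs scene10 in lid patch 6.346511627906977
```

```bash
python3 -m crank '[{"x":0.006,"y":0,"z":0,"ax":0,"ay":0,"az":0,"claw":-0.5},{"x":0.006,"y":0,"z":0.01,"ax":0,"ay":0,"az":0,"claw":-0.5},{"x":0.006,"y":0,"z":0.025,"ax":0,"ay":0,"az":0,"claw":-0.5},{"x":0.006,"y":0,"z":0.04,"ax":0,"ay":0,"az":0,"claw":-0.5},{"x":0.006,"y":0,"z":0.045,"ax":0,"ay":0,"az":0,"claw":-0.5}]'
python3 -m crank '[{"x":0,"y":0,"z":0.01,"ax":0,"ay":0,"az":0,"claw":-0.5},{"x":0,"y":0,"z":0.025,"ax":0,"ay":0,"az":0,"claw":-0.5},{"x":0,"y":0,"z":0.035,"ax":0,"ay":0,"az":0,"claw":-0.5},{"x":0,"y":0,"z":0.042,"ax":0,"ay":0,"az":0,"claw":-0.5},{"x":0,"y":0,"z":0.043,"ax":0,"ay":0,"az":0,"claw":-0.5}]'
```

```text
time: 31.58
ee_pos: [0.6049, -0.0812, 0.0699]
eef_rot: [0.743, 0.669, 0.0, -0.0]
ft_force: [-0.2, 0.1, 0.7]
width: 0.0653
time: 32.0
ee_pos: [0.6045, -0.0816, 0.0266]
eef_rot: [0.743, 0.669, -0.0, -0.0]
ft_force: [-0.1, -0.3, 0.3]
width: 0.0653
```

```bash
python3 -m crank '[{"x":0,"y":0,"z":0.001,"ax":0,"ay":0,"az":0,"claw":1},{"x":0,"y":0,"z":0.001,"ax":0,"ay":0,"az":0,"claw":1},{"x":0,"y":0,"z":0.001,"ax":0,"ay":0,"az":0,"claw":1},{"x":0,"y":0,"z":0.001,"ax":0,"ay":0,"az":0,"claw":1},{"x":0,"y":0,"z":0.001,"ax":0,"ay":0,"az":0,"claw":1}]' 45
python3 -m crank '[{"x":0,"y":0,"z":0,"ax":0,"ay":0,"az":0,"claw":1},{"x":0,"y":0,"z":0,"ax":0,"ay":0,"az":0,"claw":1},{"x":0,"y":0,"z":0,"ax":0,"ay":0,"az":0,"claw":1},{"x":0,"y":0,"z":0,"ax":0,"ay":0,"az":0,"claw":1},{"x":0,"y":0,"z":0,"ax":0,"ay":0,"az":0,"claw":1}]'
python3 -m crank '[{"x":0,"y":0,"z":-0.01,"ax":0,"ay":0,"az":0,"claw":1},{"x":0,"y":0,"z":-0.03,"ax":0,"ay":0,"az":0,"claw":1},{"x":0,"y":0,"z":-0.055,"ax":0,"ay":0,"az":0,"claw":1},{"x":0,"y":0,"z":-0.085,"ax":0,"ay":0,"az":0,"claw":1},{"x":0,"y":0,"z":-0.1,"ax":0,"ay":0,"az":0,"claw":1}]'
```

```text
time: 32.42
ee_pos: [0.6053, -0.0818, 0.0271]
eef_rot: [0.743, 0.669, 0.0, 0.0]
ft_force: [-0.8, 0.0, -0.2]
width: 0.0397
time: 32.83
ee_pos: [0.605, -0.082, 0.0267]
eef_rot: [0.743, 0.669, 0.0, 0.0]
ft_force: [-0.3, -0.9, 0.4]
width: 0.0157
time: 33.25
ee_pos: [0.606, -0.0822, 0.1305]
eef_rot: [0.743, 0.669, 0.001, 0.001]
ft_force: [0.7, -0.4, -0.2]
width: 0.0157
```

```bash
python3 -m crank '[{"x":-0.025,"y":-0.008,"z":0,"ax":0,"ay":0,"az":0,"claw":1},{"x":-0.053,"y":-0.017,"z":0,"ax":0,"ay":0,"az":0,"claw":1},{"x":-0.083,"y":-0.026,"z":0,"ax":0,"ay":0,"az":0,"claw":1},{"x":-0.113,"y":-0.036,"z":0,"ax":0,"ay":0,"az":0,"claw":1},{"x":-0.142,"y":-0.0453,"z":0,"ax":0,"ay":0,"az":0,"claw":1}]'
python3 -m crank '[{"x":-0.03,"y":-0.009,"z":0,"ax":0,"ay":0,"az":-0.01,"claw":1},{"x":-0.06,"y":-0.018,"z":0,"ax":0,"ay":0,"az":-0.02,"claw":1},{"x":-0.09,"y":-0.028,"z":0,"ax":0,"ay":0,"az":-0.03,"claw":1},{"x":-0.12,"y":-0.038,"z":0,"ax":0,"ay":0,"az":-0.04,"claw":1},{"x":-0.142,"y":-0.0453,"z":0,"ax":0,"ay":0,"az":-0.048,"claw":1}]'
python3 -m crank '[{"x":0,"y":0,"z":0,"ax":0,"ay":0,"az":0,"claw":1},{"x":0,"y":0,"z":0,"ax":0,"ay":0,"az":0,"claw":1},{"x":0,"y":0,"z":0,"ax":0,"ay":0,"az":0,"claw":1},{"x":0,"y":0,"z":0,"ax":0,"ay":0,"az":0,"claw":1},{"x":0,"y":0,"z":0,"ax":0,"ay":0,"az":0,"claw":1}]'
python3 -c "
from h import *
s=snap('scene','scene11');t=snap('top','top11');st();a=cv2.convertScaleAbs(cv2.resize(s['color'][110:210,230:350],(480,400)),alpha=2)
b=cv2.convertScaleAbs(cv2.resize(t['color'][210:330,460:556],(320,400)),alpha=1.8);cv2.imwrite('pics/c11.png',np.hstack([a,b]))"
```

```text
time: 33.67
ee_pos: [0.5442, -0.2196, 0.1274]
eef_rot: [0.743, 0.669, 0.0, 0.0]
ft_force: [0.8, -0.5, -0.9]
width: 0.0156
time: 34.08
ee_pos: [0.4833, -0.3574, 0.1274]
eef_rot: [0.711, 0.704, -0.0, 0.0]
ft_force: [-0.1, -0.3, -0.6]
width: 0.0156
time: 34.5
ee_pos: [0.486, -0.3534, 0.1266]
eef_rot: [0.709, 0.705, 0.0, -0.0]
ft_force: [0.5, 0.0, -0.9]
width: 0.0157
t 34.6 p [ 0.4857 -0.3538  0.1266] F [ 0.2  0.5 -1.3] w 0.016
[[0.007, 1.0, 0.0], [1.0, -0.007, 0.0], [0.0, 0.0, -1.0]] [-0.03  0.42  0.74  1.68 -0.31  1.16  2.36]
```

View pics/c11.png

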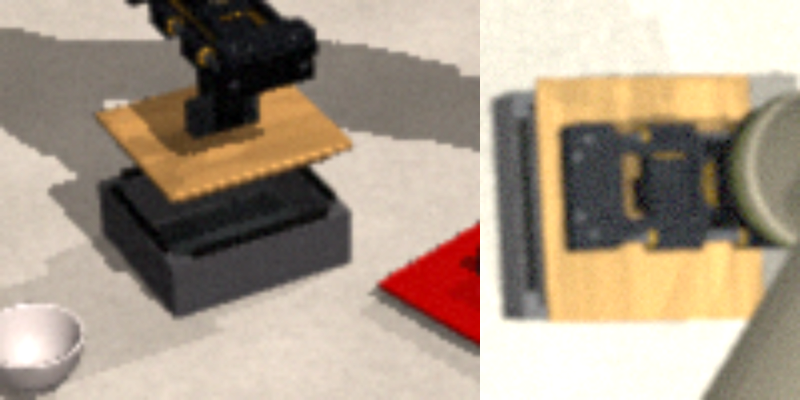

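```bash
python3 - <<'E'
from h import *
c=load('top11'); im=c['color']; hsv=cv2.cvtColor(im,cv2.COLOR_BGR2HSV)
m=((hsv[...,1]>80)&(hsv[...,0]<30)&(hsv[...,0]>5)).astype(np.uint8)*255
z=.119
def fit(P):
    P=np.array([ray(c,u,v,z)[:2]*1000 for u,v in P],np.float32); vx,vy,x0,y0=cv2.fitLine(P,cv2.DIST_HUBER,0,.01,.01).ravel(); return np.round([x0,y0,np.degrees(np.arctan2(vy,vx))],2)
B=m[225:315,465:556]
P=[(465+np.flatnonzero(m[v,465:500])[0]-.5,v) for v in range(240,300)]; print('left',fit(P))
P=[(u,225+np.flatnonzero(m[225:250,u])[0]-.5) for u in range(485,535)]; print('top',fit(P))
P=[(u,290+np.flatnonzero(m[290:320,u])[-1]+.5) for u in range(485,535)]; print('bot',fit(P))
E
```

```text
left [ 4.8591e+02 -2.7839e+02 -3.8000e-01]
top [ 564.16 -357.25   88.59]
bot [ 406.5  -349.52   88.52]
```

```bash
python3 - <<'E'
from h import *
c=load('scene11'); f=lambda u,v,z: np.round(ray(c,230+u/4,110+v/4,z)[:2]*1000,1)
print('lid +x+y,-x+y,+x-y corners',f(176,193,.119),f(353,142,.119),f(96,112,.119))
print('lid expected proj',[[((a-230)*4,(b-110)*4) for a,b in [proj(c,[.4855+dx,-.3535+dy,.119])]] for dx,dy in((.08,.07),(-.08,.07),(.08,-.07))])
print('tub rim expected proj',[[((a-230)*4,(b-110)*4) for a,b in [proj(c,[.4853+dx,-.3552+dy,.05])]] for dx,dy in((.08,.07),(-.08,.07),(.08,-.07))])
im=cv2.convertScaleAbs(c['color'][110:210,230:350],alpha=2.5); im=cv2.resize(im,None,fx=6,fy=6,interpolation=cv2.INTER_CUBIC)
for dx,dy in((.08,.07),(-.08,.07),(.08,-.07)):
  for p,col in(([.4855+dx,-.3535+dy,.119],(0,0,255)),([.4853+dx,-.3552+dy,.05],(0,255,0))):
    a,b=proj(c,p); cv2.circle(im,(int((a-230+.5)*6),int((b-110+.5)*6)),3,col,-1)
cv2.imwrite('pics/c12.png',im)
E
```

```text
lid +x+y,-x+y,+x-y corners [ 559.4 -287.8] [ 406.7 -284.4] [ 563.3 -424.3]
lid expected proj [[(np.float64(171.29129029051592), np.float64(197.93855494266813))], [(np.float64(354.84113294482495), np.float64(142.1322402413814))], [(np.float64(93.91432796351887), np.float64(113.13973373278577))]]
tub rim expected proj [[(np.float64(175.40480082288786), np.float64(271.55567954423145))], [(np.float64(354.0029545615912), np.float64(214.72084955958348))], [(np.float64(99.81827002544253), np.float64(185.27795668136787))]]
```

View pics/c12.png

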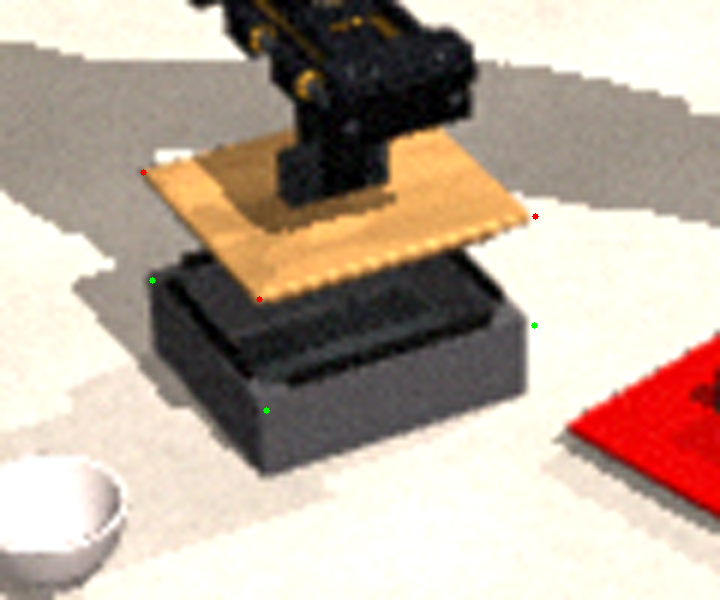

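Lid and tub reprojections agree in relative terms to about 1–2 mm. I shift −2 mm in y, then lower it by feel.

```bash
python3 -m crank '[{"x":-0.002,"y":0,"z":0.006,"ax":0,"ay":0,"az":0,"claw":1},{"x":-0.002,"y":0,"z":0.014,"ax":0,"ay":0,"az":0,"claw":1},{"x":-0.002,"y":0,"z":0.022,"ax":0,"ay":0,"az":0,"claw":1},{"x":-0.002,"y":0,"z":0.03,"ax":0,"ay":0,"az":0,"claw":1},{"x":-0.002,"y":0,"z":0.036,"ax":0,"ay":0,"az":0,"claw":1}]'
python3 -m crank '[{"x":0,"y":0,"z":0.002,"ax":0,"ay":0,"az":0,"claw":1},{"x":0,"y":0,"z":0.004,"ax":0,"ay":0,"az":0,"claw":1},{"x":0,"y":0,"z":0.006,"ax":0,"ay":0,"az":0,"claw":1},{"x":0,"y":0,"z":0.008,"ax":0,"ay":0,"az":0,"claw":1},{"x":0,"y":0,"z":0.01,"ax":0,"ay":0,"az":0,"claw":1}]'
```

```text
time: 35.02
ee_pos: [0.4847, -0.3564, 0.0891]
eef_rot: [0.71, 0.704, -0.0, -0.001]
ft_force: [-0.9, -0.3, -1.4]
width: 0.0155
time: 35.43
ee_pos: [0.4853, -0.3569, 0.0807]
eef_rot: [0.71, 0.704, 0.0, 0.0]
ft_force: [0.1, -0.3, -1.0]
width: 0.0157
```

```bash
python3 -m crank '[{"x":0.001,"y":0.0005,"z":0.001,"ax":0,"ay":0,"az":0,"claw":1},{"x":0.001,"y":0.0005,"z":0.003,"ax":0,"ay":0,"az":0,"claw":1},{"x":0.001,"y":0.0005,"z":0.005,"ax":0,"ay":0,"az":0,"claw":1},{"x":0.001,"y":0.0005,"z":0.006,"ax":0,"ay":0,"az":0,"claw":1},{"x":0.001,"y":0.0005,"z":0.006,"ax":0,"ay":0,"az":0,"claw":1}]'
```

```text
time: 35.85
ee_pos: [0.486, -0.3561, 0.0759]
eef_rot: [0.71, 0.704, 0.001, 0.0]
ft_force: [-3.6, 2.0, 12.7]
width: 0.0159
```

Contact came at 12.7 N with the plug near rim height, so it may be catching. I ease up and measure lid against tub in both views.

```bash
python3 -m crank '[{"x":0,"y":0,"z":-0.002,"ax":0,"ay":0,"az":0,"claw":1},{"x":0,"y":0,"z":-0.003,"ax":0,"ay":0,"az":0,"claw":1},{"x":0,"y":0,"z":-0.003,"ax":0,"ay":0,"az":0,"claw":1},{"x":0,"y":0,"z":-0.003,"ax":0,"ay":0,"az":0,"claw":1},{"x":0,"y":0,"z":-0.003,"ax":0,"ay":0,"az":0,"claw":1}]'
python3 - <<'E'
from h import *
c=snap('top','top13'); s=snap('scene','scene13'); st()
im=c['color']; hsv=cv2.cvtColor(im,cv2.COLOR_BGR2HSV)
m=((hsv[...,1]>80)&(hsv[...,0]<30)&(hsv[...,0]>5)).astype(np.uint8)*255
z=.0525+.0175
def fit(P):
    P=np.array([ray(c,u,v,z)[:2]*1000 for u,v in P],np.float32); vx,vy,x0,y0=cv2.fitLine(P,cv2.DIST_HUBER,0,.01,.01).ravel(); return np.round([x0,y0,np.degrees(np.arctan2(vy,vx))],2)
print('left',fit([(460+np.flatnonzero(m[v,460:500])[0]-.5,v) for v in range(246,296)]))
print('top',fit([(u,225+np.flatnonzero(m[225:255,u])[0]-.5) for u in range(482,522)]))
try: print('bot',fit([(u,285+np.flatnonzero(m[285:320,u])[-1]+.5) for u in range(482,515)]))
except Exception as e: print(e)
a=cv2.convertScaleAbs(cv2.resize(s['color'][120:200,240:340],(500,400),interpolation=cv2.INTER_CUBIC),alpha=2.2)
b=cv2.convertScaleAbs(cv2.resize(im[220:320,460:535],(300,400),interpolation=cv2.INTER_CUBIC),alpha=1.8);cv2.imwrite('pics/c13.png',np.hstack([a,b]))
E
```

```text
time: 36.27
ee_pos: [0.4856, -0.3557, 0.0774]
eef_rot: [0.71, 0.704, -0.0, -0.0]
ft_force: [-0.9, -0.1, -1.0]
width: 0.0158
t 36.3667 p [ 0.4855 -0.3556  0.0774] F [-0.8  0.1 -1.1] w 0.0155
[[0.009, 1.0, -0.0], [1.0, -0.009, 0.0], [0.0, -0.0, -1.0]] [-0.    0.48  0.71  1.72 -0.35  1.07  2.39]
left [ 501.08 -280.45   -0.72]
top [ 564.03 -348.12   88.59]
bot [ 405.56 -347.3    88.52]
```

View pics/c13.png

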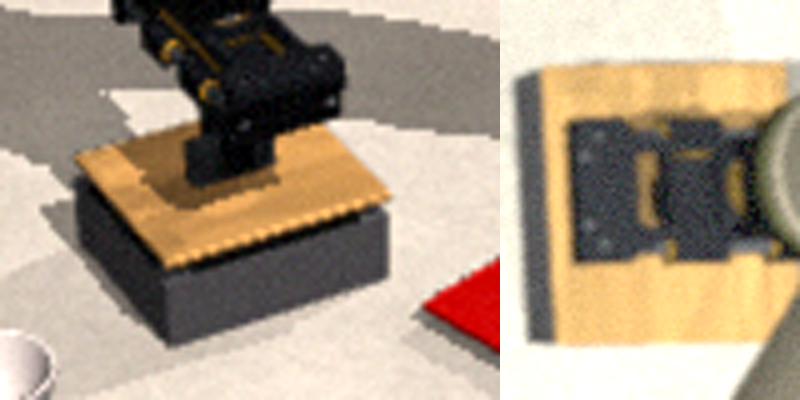

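```bash
python3 -m crank '[{"x":-0.0025,"y":0,"z":0,"ax":0,"ay":0,"az":-0.005,"claw":1},{"x":-0.0025,"y":0,"z":0,"ax":0,"ay":0,"az":-0.005,"claw":1},{"x":-0.0025,"y":0,"z":0.001,"ax":0,"ay":0,"az":-0.005,"claw":1},{"x":-0.0025,"y":0,"z":0.002,"ax":0,"ay":0,"az":-0.005,"claw":1},{"x":-0.0025,"y":0,"z":0.003,"ax":0,"ay":0,"az":-0.005,"claw":1}]'
python3 -m crank '[{"x":0,"y":0,"z":0.0005,"ax":0,"ay":0,"az":0,"claw":1},{"x":0,"y":0,"z":0.001,"ax":0,"ay":0,"az":0,"claw":1},{"x":0,"y":0,"z":0.0015,"ax":0,"ay":0,"az":0,"claw":1},{"x":0,"y":0,"z":0.002,"ax":0,"ay":0,"az":0,"claw":1},{"x":0,"y":0,"z":0.002,"ax":0,"ay":0,"az":0,"claw":1}]'
python3 -c "from h import *;st();print(r.read_state()['torque'])"
```

```text
time: 36.78
ee_pos: [0.4856, -0.3582, 0.0745]
eef_rot: [0.707, 0.708, 0.0, -0.0]
ft_force: [-0.7, 0.2, -1.1]
width: 0.0154
time: 37.2
ee_pos: [0.4856, -0.3582, 0.0725]
eef_rot: [0.707, 0.708, 0.0, -0.0]
ft_force: [-0.6, 1.0, -1.2]
width: 0.0157
t 37.2 p [ 0.4856 -0.3582  0.0725] F [-0.6  1.  -1.2] w 0.0157
[[-0.001, 1.0, -0.0], [1.0, 0.001, 0.0], [0.0, -0.0, -1.0]] [ 0.01  0.49  0.71  1.72 -0.36  1.07  2.4 ]
[-0.00488699  0.03663902 -0.0364504 ]
```

It's in: no contact at 3.4 mm below the earlier catch. I lower onto the seal and release, then press with shut fingers on the handle.

```bash
python3 -m crank '[{"x":0,"y":0,"z":0.0005,"ax":0,"ay":0,"az":0,"claw":1},{"x":0,"y":0,"z":0.001,"ax":0,"ay":0,"az":0,"claw":1},{"x":0,"y":0,"z":0.0015,"ax":0,"ay":0,"az":0,"claw":1},{"x":0,"y":0,"z":0.002,"ax":0,"ay":0,"az":0,"claw":1},{"x":0,"y":0,"z":0.002,"ax":0,"ay":0,"az":0,"claw":1}]'
python3 -m crank '[{"x":0,"y":0,"z":0,"ax":0,"ay":0,"az":0,"claw":0.4},{"x":0,"y":0,"z":0,"ax":0,"ay":0,"az":0,"claw":0},{"x":0,"y":0,"z":0,"ax":0,"ay":0,"az":0,"claw":-0.3},{"x":0,"y":0,"z":0,"ax":0,"ay":0,"az":0,"claw":-0.3},{"x":0,"y":0,"z":0,"ax":0,"ay":0,"az":0,"claw":-0.3}]'
python3 -m crank '[{"x":0,"y":0,"z":0,"ax":0,"ay":0,"az":0,"claw":-0.3},{"x":0,"y":0,"z":-0.01,"ax":0,"ay":0,"az":0,"claw":-0.3},{"x":0,"y":0,"z":-0.025,"ax":0,"ay":0,"az":0,"claw":-0.3},{"x":0,"y":0,"z":-0.04,"ax":0,"ay":0,"az":0,"claw":-0.3},{"x":0,"y":0,"z":-0.05,"ax":0,"ay":0,"az":0,"claw":1}]'
python3 -m crank '[{"x":0,"y":0,"z":0,"ax":0,"ay":0,"az":0,"claw":1},{"x":0,"y":0,"z":0,"ax":0,"ay":0,"az":0,"claw":1},{"x":0,"y":0,"z":0,"ax":0,"ay":0,"az":0,"claw":1},{"x":0,"y":0,"z":0,"ax":0,"ay":0,"az":0,"claw":1},{"x":0,"y":0,"z":0,"ax":0,"ay":0,"az":0,"claw":1}]' 30
python3 -m crank '[{"x":0,"y":0,"z":0,"ax":0,"ay":0,"az":0,"claw":1},{"x":0,"y":0,"z":0,"ax":0,"ay":0,"az":0,"claw":1},{"x":0,"y":0,"z":0.005,"ax":0,"ay":0,"az":0,"claw":1},{"x":0,"y":0,"z":0.012,"ax":0,"ay":0,"az":0,"claw":1},{"x":0,"y":0,"z":0.018,"ax":0,"ay":0,"az":0,"claw":1}]'
```

```text
time: 37.62
ee_pos: [0.4857, -0.3583, 0.0707]
eef_rot: [0.707, 0.708, 0.0, 0.0]
ft_force: [-0.7, 0.6, 0.5]
width: 0.0157
time: 38.03
ee_pos: [0.4857, -0.3583, 0.0707]
eef_rot: [0.707, 0.708, 0.0, 0.0]
ft_force: [0.1, 0.2, 0.2]
width: 0.0413
time: 38.45
ee_pos: [0.486, -0.3588, 0.1227]
eef_rot: [0.707, 0.707, 0.0, 0.001]
ft_force: [1.6, -0.3, 0.8]
width: 0.0541
time: 38.87
ee_pos: [0.4853, -0.358, 0.1199]
eef_rot: [0.707, 0.708, -0.0, -0.001]
ft_force: [-0.1, -0.1, 0.0]
width: 0.0242
time: 39.28
ee_pos: [0.4855, -0.3581, 0.1017]
eef_rot: [0.707, 0.708, -0.0, -0.0]
ft_force: [0.4, 0.0, 0.7]
width: 0.001
```

```bash
python3 -m crank '[{"x":0,"y":0,"z":0.002,"ax":0,"ay":0,"az":0,"claw":1},{"x":0,"y":0,"z":0.004,"ax":0,"ay":0,"az":0,"claw":1},{"x":0,"y":0,"z":0.006,"ax":0,"ay":0,"az":0,"claw":1},{"x":0,"y":0,"z":0.008,"ax":0,"ay":0,"az":0,"claw":1},{"x":0,"y":0,"z":0.01,"ax":0,"ay":0,"az":0,"claw":1}]'
python3 -m crank '[{"x":0,"y":0,"z":0.001,"ax":0,"ay":0,"az":0,"claw":1},{"x":0,"y":0,"z":0.002,"ax":0,"ay":0,"az":0,"claw":1},{"x":0,"y":0,"z":0.003,"ax":0,"ay":0,"az":0,"claw":1},{"x":0,"y":0,"z":0.004,"ax":0,"ay":0,"az":0,"claw":1},{"x":0,"y":0,"z":0.004,"ax":0,"ay":0,"az":0,"claw":1}]'
python3 -m crank '[{"x":0,"y":0,"z":0.001,"ax":0,"ay":0,"az":0,"claw":1},{"x":0,"y":0,"z":0.002,"ax":0,"ay":0,"az":0,"claw":1},{"x":0,"y":0,"z":0.003,"ax":0,"ay":0,"az":0,"claw":1},{"x":0,"y":0,"z":0.003,"ax":0,"ay":0,"az":0,"claw":1},{"x":0,"y":0,"z":0.003,"ax":0,"ay":0,"az":0,"claw":1}]'
```

```text
time: 39.7
ee_pos: [0.4858, -0.3584, 0.0928]
eef_rot: [0.707, 0.708, 0.0, 0.0]
ft_force: [-2.3, 2.2, 9.1]
width: 0.0007
time: 40.12
ee_pos: [0.4858, -0.3584, 0.0893]
eef_rot: [0.707, 0.707, 0.0, 0.0]
ft_force: [-2.0, 1.6, 6.6]
width: 0.0001
time: 40.53
ee_pos: [0.4858, -0.3583, 0.0874]
eef_rot: [0.707, 0.707, 0.001, 0.0]
ft_force: [-7.2, 5.4, 19.0]
width: 0.0003
```

```bash
python3 -m crank '[{"x":0,"y":0,"z":0.001,"ax":0,"ay":0,"az":0,"claw":1},{"x":0,"y":0,"z":0.002,"ax":0,"ay":0,"az":0,"claw":1},{"x":0,"y":0,"z":0.002,"ax":0,"ay":0,"az":0,"claw":1},{"x":0,"y":0,"z":0.002,"ax":0,"ay":0,"az":0,"claw":1},{"x":0,"y":0,"z":0.002,"ax":0,"ay":0,"az":0,"claw":1}]'
python3 -m crank '[{"x":0,"y":0,"z":-0.005,"ax":0,"ay":0,"az":0,"claw":1},{"x":0,"y":0,"z":-0.02,"ax":0,"ay":0,"az":0,"claw":1},{"x":0,"y":0,"z":-0.045,"ax":0,"ay":0,"az":0,"claw":1},{"x":0,"y":0,"z":-0.08,"ax":0,"ay":0,"az":0,"claw":1},{"x":0,"y":0,"z":-0.11,"ax":0,"ay":0,"az":0,"claw":1}]'
python3 -m crank '[{"x":0.04,"y":0,"z":-0.005,"ax":0,"ay":0,"az":0,"claw":1},{"x":0.08,"y":0,"z":-0.01,"ax":0,"ay":0,"az":0,"claw":1},{"x":0.12,"y":0,"z":-0.01,"ax":0,"ay":0,"az":0,"claw":1},{"x":0.16,"y":0,"z":-0.01,"ax":0,"ay":0,"az":0,"claw":1},{"x":0.2,"y":0,"z":-0.01,"ax":0,"ay":0,"az":0,"claw":1}]'
python3 -m crank '[{"x":0.04,"y":0,"z":0,"ax":0,"ay":0,"az":0,"claw":1},{"x":0.08,"y":0,"z":0,"ax":0,"ay":0,"az":0,"claw":1},{"x":0.12,"y":0,"z":0,"ax":0,"ay":0,"az":0,"claw":1},{"x":0.16,"y":0,"z":0,"ax":0,"ay":0,"az":0,"claw":1},{"x":0.2,"y":0,"z":0,"ax":0,"ay":0,"az":0,"claw":1}]'
python3 - <<'E'
from h import *
c=snap('top','top14'); s=snap('scene','scene14'); st()
a=cv2.convertScaleAbs(cv2.resize(s['color'][110:210,220:345],(500,400),interpolation=cv2.INTER_CUBIC),alpha=2.2)
b=cv2.convertScaleAbs(cv2.resize(c['color'][220:320,460:535],(300,400),interpolation=cv2.INTER_CUBIC),alpha=1.8);cv2.imwrite('pics/c14.png',np.hstack([a,b]))
E
```

```text
time: 40.95
ee_pos: [0.4858, -0.3584, 0.0873]
eef_rot: [0.707, 0.707, 0.001, 0.0]
ft_force: [-13.1, 12.1, 38.8]
width: 0.0005
time: 41.37
ee_pos: [0.4854, -0.3583, 0.1953]
eef_rot: [0.707, 0.707, -0.0, 0.0]
ft_force: [1.0, -1.3, 0.2]
width: 0.0004
time: 41.78
ee_pos: [0.4852, -0.1565, 0.2039]
eef_rot: [0.707, 0.707, 0.0, 0.0]
ft_force: [1.0, -0.0, -0.3]
width: 0.0006
time: 42.2
ee_pos: [0.4848, 0.0437, 0.2041]
eef_rot: [0.707, 0.707, 0.001, 0.0]
ft_force: [1.0, -0.4, -0.5]
width: 0.0003
t 42.3 p [0.4847 0.0487 0.2036] F [ 0.5 -0.3 -0.1] w 0.0004
[[-0.011, 1.0, -0.0], [1.0, 0.011, 0.002], [0.002, -0.0, -1.0]] [-0.67  0.02  0.49  1.86 -0.01  1.26  1.4 ]
```

View pics/c14.png

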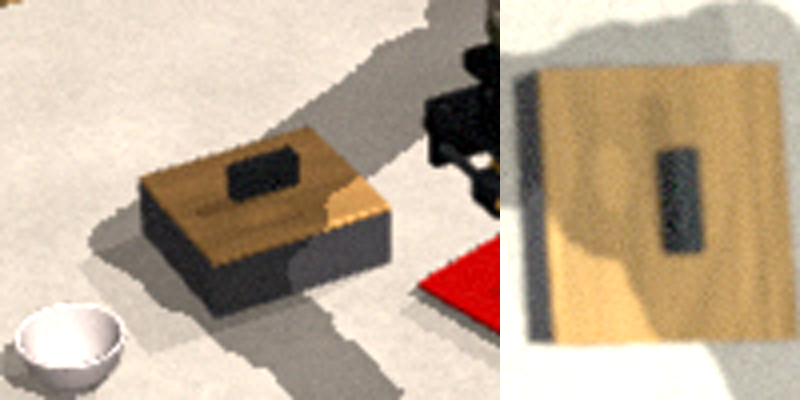

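The lid is flush and level on the box. One numeric check of the other objects, then I hand in.

```bash
python3 - <<'E'
from h import *
from bench import close_job
a=cv2.GaussianBlur(load('scene0')['color'],(3,3),0).astype(int); b=cv2.GaussianBlur(load('scene14')['color'],(3,3),0).astype(int)
for n,(x0,y0,x1,y1) in dict(bowl=(222,185,252,210),planter=(393,330,428,375),jar=(377,193,403,232),redA=(185,238,258,285),redB=(325,165,390,202),blue=(390,257,421,290),pink=(244,305,290,340)).items(): print(n,round(np.abs(a-b)[y0:y1,x0:x1].mean(),1))
print(close_job())
E
```

```text
bowl 0.6
planter 0.5
jar 4.4
redA 1.0
redB 12.5
blue 1.6
pink 8.5
the job is handed in; nothing more can be done
None
```

I put away the three slates that were there, and set and pressed the lid home on the box. I handed the job in at about 42 s.

- **Slates:** I dragged each one about 45 mm out over the riser's open end, picked it up and stacked it flat in the grey box. The fourth channel was empty from the start. While I was laying the second slate, the force reached 28 N for a moment, which is below the limits. The pictures afterwards showed the stack neat and flat.
- **Lid:** The wooden lid first caught on the rim at 12.7 N. I eased it up, moved it 2.5 mm in y and turned it about 0.6°, and it dropped onto the seal. I then pressed it with shut fingers, up to 39 N on the handle. The handle top ended at 87.3 mm, against 87 mm when fully home, and the last pictures show the lid flush and level.
- **Other objects:** Between the first and last scene pictures, the bowl, planter, blue slate and one red lid are unchanged. The jar changed a little, and the other red lid and the pink slate changed more. I put this down to the arm and its shadow, since the robot never went down near them. I did not check that separately.

I saw no slip of the grip and no knock to the lid.

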